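# Space the power modules on the cooling plate and bring the lamp

### The arm

A 6-joint arm with a two-finger parallel gripper is mounted at the origin on the work surface. World frame = base frame: x ahead of the robot, y to its left, z up, the work surface at z = 0. Lengths are in m, angles in rad, forces in N, time in s.
With the tool pointing down it reaches from about 0.35 to 0.775 m from the base axis. Payload 5.5 kg.
Tool frame: the origin (TCP) lies midway between the tips of the shut fingers; the grasp point (between the pads) lies 19 mm behind it; z points along the fingers, y is the line along which they close (so a half turn about z gives the same grasp; the last joint's range is limited). The gripper opens to 85 mm and grips with 20 to 120 N. Pads are 22 mm wide; open, the fingers measure 114 mm over their backs; the gripper's body (76 mm by 85 mm) begins 54 mm behind the grasp point. The pads swing forward as they close: fully open they stand 13 mm farther back than shut.
Start: joints at [1.157, 0.313, 0.046, 1.304, 0, 1.431], TCP at [0.155, 0.554, 0.231] pointing down, gripper open.
Joint ranges: [-2.76, 2.76], [-0.86, 1.69], [-1.03, 1.26], [-2.2, 2.34], [-1.47, 1.5], [-3.14, 3.14]. Speed limits (rad/s): [2.57, 2.57, 3.14, 3.14, 3.14, 3.14].

### API

Orientations are given as a unit quaternion [w, x, y, z].
In Python, from workcell import telemetry, imaging, env gives the robot as it stands. The module is installed in compiled form; this text tells all that it offers.
- The arm moves only by the tool step_arm, never from a script. Its argument "moves" is a list of rows, each a list of 3 entries, a list of its own where there are three numbers: the shift along the tool's x, y, z in mm, then the turn, a rotation vector about the tool's x, y, z in rad, then the finger opening in mm, from 0 to 85.4. A call has 1 to 8 rows; each row is the pose to reach, as a shift and turn from the pose commanded when the call began, along the tool's axes at that moment; what a row does not reach only later rows make up. A row lasts 1/12 s, in which the tool goes at most 41.7 mm and 7.16 degrees, less where a joint would pass 70% of its speed; a pose out of reach is approached as far as the arm can. A call with a gripper value outside its range is refused whole. The fingers move at their own pace and stop on an object; "grip_force" is the grip in N (left out, the last holds). Time passes only in rows, so rows that repeat a pose let the fingers close. It gives the time, the measured TCP pose, the force, the opening and the grip force at its end, in the units of the state.
- telemetry.get_state(): the state, without advancing time (a new reading comes with each control period).
- imaging.read_camera(name): name is "scene" or "top" or "wrist"; returns the picture (480x640x3 uint8, red, green, blue); there is no depth.
- imaging.camera_params(name): a dict with "camera_matrix" (3x3 intrinsics, pixels), "pose" (4x4, takes a point from camera to world coordinates). Camera axes: x right, y up, looking along -z (the intrinsics and any distortion apply to the point x, -y, -z); pixel columns grow to the right and rows downward; lengths in m; the calibration is good to about 2 mm. A picture is of the moment at which its call begins: read the wrist's pose just before it. camera_params takes no time and is no camera call; for the wrist camera it gives the pose at the moment of the call.
- env.hand_in(): hands the job in; it is judged then, once.
The state is a dict: "clock": time; "joint_pos": joint angles; "qvel": joint speeds; "tau": joint torques, N m; "tcp_pos": TCP position; "orientation": TCP orientation; "wrist_force": force on the tool from outside, world axes, zero at the start; "ft_torque": the same for the moment, N m; "finger_gap": finger opening in m; "grip_force": force on a finger pad.
Only numpy, scipy, OpenCV 4.12 (cv2) and the standard library are available. Lean on these libraries where they do the work, as an engineer would, in place of code of your own. Each camera call takes 0.05 s, during which the arm holds its last target. There are 200 camera calls.

### The job

Lay out all the black power modules to cool: stand them upright on the aluminium plate in one straight row between the scribed lines, one after another outwards from the steel end stop, each set against the red spacer bar, which first stands against the stop and then moves along against each module laid, so that the bar's even gap is left everywhere. Put the bar away in the blue bin when the row is laid. To light the row for inspection, lift the yellow lamp off its charging dock and stand it inside the yellow tape rectangle, upright all the way and with its lens facing the row, and leave everything else where it is.

Things in the scene. Friction and masses are not known exactly. Their poses are not given: they have to be found in the camera images.
- plate: fixed aluminium cooling plate, 140 (x) x 310 (y) x 8 mm high; origin at the centre of its underside. At its -y end stands a dark steel end stop, 58 (x) x 15 (y), top 44 mm above the bench, its face towards the row at plate y = -140 mm. The row runs from the stop along plate +y, centred on plate x = 0, between two scribed lines at x = +-29.6 mm. Two brass nipples stick out 18 mm from its +x edge
- row_mid (a point): point on the plate's top at its centre, plate (0, 0, 8) mm; plate axes
- module1: black encapsulated power module, 58 (x) x 44 (y) x 36 mm high, with a grey top with short brass pins and orange labels on its two y faces; about 0.18 kg; all modules are alike and the same either way round. Origin at the centre of its underside. Grip it across its 58 mm length (x), so that the neighbours in the row are clear of the fingers, or, standing free, across its 44 mm width. May be absent
- module2: black encapsulated power module, 58 (x) x 44 (y) x 36 mm high, with a grey top with short brass pins and orange labels on its two y faces; about 0.18 kg; all modules are alike and the same either way round. Origin at the centre of its underside. Grip it across its 58 mm length (x), so that the neighbours in the row are clear of the fingers, or, standing free, across its 44 mm width. May be absent
- module3: black encapsulated power module, 58 (x) x 44 (y) x 36 mm high, with a grey top with short brass pins and orange labels on its two y faces; about 0.18 kg; all modules are alike and the same either way round. Origin at the centre of its underside. Grip it across its 58 mm length (x), so that the neighbours in the row are clear of the fingers, or, standing free, across its 44 mm width. May be absent
- module4: black encapsulated power module, 58 (x) x 44 (y) x 36 mm high, with a grey top with short brass pins and orange labels on its two y faces; about 0.18 kg; all modules are alike and the same either way round. Origin at the centre of its underside. Grip it across its 58 mm length (x), so that the neighbours in the row are clear of the fingers, or, standing free, across its 44 mm width. May be absent
- spacer: red plastic spacer bar, 70 (x) x 16 (y) x 40 mm high, standing on its 70 x 16 face; origin at the centre of its underside. Its 16 mm thickness (y) is the gap wanted. It is longer than a module, so that it can be gripped by its two ends (along x) and drawn up out of a gap
- spacer_mid (a point): the middle of the spacer bar, 20 mm above its underside; the bar's axes
- bin: fixed blue open bin on the bench, outside 110 (x) x 150 (y) x 40 mm high, walls 4 mm, floor 4 mm thick; origin at the centre of its underside
- dock: fixed black charging dock, 105 (x) x 125 (y), its top 25 mm high; two 12 mm high cheeks at y = +-56 mm and an upright contact post, top at 85 mm, at x = -44 mm. Origin at the centre of its underside; the lamp stands upright on it and lifts straight up
- lamp: yellow inspection lamp, about 0.45 kg: foot 60 (x) x 95 (y) x 12 mm, housing 42 x 90 up to 108 mm, white lens on its +x face. Origin at the centre of its underside. It starts on the dock
- lamp_handle (a point): middle of the lamp's black carrying handle, a round bar of 14 mm diameter along the lamp's y, 76 mm long, 148 mm above the lamp's underside; 33 mm of free height between bar and housing; lamp axes. Pinch it across x from above
- lamp_spot: rectangle of yellow tape on the bench beyond the plate's +y end, for the lamp: tape 10 mm wide, inner size 125 (x) x 90 (y) mm, flat. Origin at its centre; its axes are parallel to the plate's
- tape_roll: white tape roll, 90 across, 50 high (mm); a bystander; origin at the middle of its underside
- flux_bottle: white bottle with red cap, 40 across, 100 high (mm); a bystander; origin at the middle of its underside
- solder_spool: steel-grey solder spool, 60 across, 48 high (mm); a bystander; origin at the middle of its underside
- screwdriver: screwdriver, 180 long (mm); a bystander; origin at the middle of its underside
- brush: brush, 170 long (mm); a bystander; origin at the middle of its underside
- pcb: green circuit board 90 x 110 with twelve black round parts, 18 high (mm); a bystander; origin at the middle of its underside

How it is judged:
On the way, in this order (a step that is already met when the one before it is completed fails the run):
1. the spacer bar stands on the plate between the end stop and the first module, with that module standing in its place in the row (y of spacer in the frame of plate between -0.136 and -0.128 m and x of spacer in the frame of plate between -0.03 and 0.03 m and z of spacer in the frame of plate between 0.003 and 0.013 m and angle between the x axis of spacer and the x axis of plate, either way round below 0.15 rad and ((y of module1 in the frame of plate between -0.106 and -0.098 m and x of module1 in the frame of plate between -0.012 and 0.012 m and z of module1 in the frame of plate between 0.004 and 0.012 m) or (y of module2 in the frame of plate between -0.106 and -0.098 m and x of module2 in the frame of plate between -0.012 and 0.012 m and z of module2 in the frame of plate between 0.004 and 0.012 m) or (y of module3 in the frame of plate between -0.106 and -0.098 m and x of module3 in the frame of plate between -0.012 and 0.012 m and z of module3 in the frame of plate between 0.004 and 0.012 m) or (y of module4 in the frame of plate between -0.106 and -0.098 m and x of module4 in the frame of plate between -0.012 and 0.012 m and z of module4 in the frame of plate between 0.004 and 0.012 m))), for 0.2 s.
2. the spacer bar stands on the plate between the first and the second module, with that module standing in its place in the row (y of spacer in the frame of plate between -0.079 and -0.065 m and x of spacer in the frame of plate between -0.03 and 0.03 m and z of spacer in the frame of plate between 0.003 and 0.013 m and angle between the x axis of spacer and the x axis of plate, either way round below 0.15 rad and ((y of module1 in the frame of plate between -0.049 and -0.035 m and x of module1 in the frame of plate between -0.012 and 0.012 m and z of module1 in the frame of plate between 0.004 and 0.012 m) or (y of module2 in the frame of plate between -0.049 and -0.035 m and x of module2 in the frame of plate between -0.012 and 0.012 m and z of module2 in the frame of plate between 0.004 and 0.012 m) or (y of module3 in the frame of plate between -0.049 and -0.035 m and x of module3 in the frame of plate between -0.012 and 0.012 m and z of module3 in the frame of plate between 0.004 and 0.012 m) or (y of module4 in the frame of plate between -0.049 and -0.035 m and x of module4 in the frame of plate between -0.012 and 0.012 m and z of module4 in the frame of plate between 0.004 and 0.012 m))), for 0.2 s.
3. the spacer bar stands on the plate between the second and the third module, with that module standing in its place in the row (y of spacer in the frame of plate between -0.022 and -0.002 m and x of spacer in the frame of plate between -0.03 and 0.03 m and z of spacer in the frame of plate between 0.003 and 0.013 m and angle between the x axis of spacer and the x axis of plate, either way round below 0.15 rad and ((y of module1 in the frame of plate between 0.008 and 0.028 m and x of module1 in the frame of plate between -0.012 and 0.012 m and z of module1 in the frame of plate between 0.004 and 0.012 m) or (y of module2 in the frame of plate between 0.008 and 0.028 m and x of module2 in the frame of plate between -0.012 and 0.012 m and z of module2 in the frame of plate between 0.004 and 0.012 m) or (y of module3 in the frame of plate between 0.008 and 0.028 m and x of module3 in the frame of plate between -0.012 and 0.012 m and z of module3 in the frame of plate between 0.004 and 0.012 m) or (y of module4 in the frame of plate between 0.008 and 0.028 m and x of module4 in the frame of plate between -0.012 and 0.012 m and z of module4 in the frame of plate between 0.004 and 0.012 m))), for 0.2 s.
At the end, for the whole second after the job is handed in: Modules upright in the row: 16 mm gaps from stop and neighbour within 3 mm, no empty place, within 8 mm of the centre line, square within 0.07 rad; bar in the bin; lamp upright, within 30 mm of the rectangle's centre, plate middle within 70 mm of its lens axis; all at rest ((y of module1 in the frame of plate between -0.105 and -0.099 m or (y of module1 in the frame of plate between -0.049 and -0.035 m and ((horizontal distance between module1 and module2 between 0.057 and 0.063 m and y of module2 in the frame of plate between -0.106 and -0.098 m) or (horizontal distance between module1 and module3 between 0.057 and 0.063 m and y of module3 in the frame of plate between -0.106 and -0.098 m) or (horizontal distance between module1 and module4 between 0.057 and 0.063 m and y of module4 in the frame of plate between -0.106 and -0.098 m))) or (y of module1 in the frame of plate between 0.008 and 0.028 m and ((horizontal distance between module1 and module2 between 0.057 and 0.063 m and y of module2 in the frame of plate between -0.049 and -0.035 m) or (horizontal distance between module1 and module3 between 0.057 and 0.063 m and y of module3 in the frame of plate between -0.049 and -0.035 m) or (horizontal distance between module1 and module4 between 0.057 and 0.063 m and y of module4 in the frame of plate between -0.049 and -0.035 m))) or (y of module1 in the frame of plate between 0.065 and 0.091 m and ((horizontal distance between module1 and module2 between 0.057 and 0.063 m and y of module2 in the frame of plate between 0.008 and 0.028 m) or (horizontal distance between module1 and module3 between 0.057 and 0.063 m and y of module3 in the frame of plate between 0.008 and 0.028 m) or (horizontal distance between module1 and module4 between 0.057 and 0.063 m and y of module4 in the frame of plate between 0.008 and 0.028 m)))) and (y of module2 in the frame of plate between -0.105 and -0.099 m or (y of module2 in the frame of plate between -0.049 and -0.035 m and ((horizontal distance between module2 and module1 between 0.057 and 0.063 m and y of module1 in the frame of plate between -0.106 and -0.098 m) or (horizontal distance between module2 and module3 between 0.057 and 0.063 m and y of module3 in the frame of plate between -0.106 and -0.098 m) or (horizontal distance between module2 and module4 between 0.057 and 0.063 m and y of module4 in the frame of plate between -0.106 and -0.098 m))) or (y of module2 in the frame of plate between 0.008 and 0.028 m and ((horizontal distance between module2 and module1 between 0.057 and 0.063 m and y of module1 in the frame of plate between -0.049 and -0.035 m) or (horizontal distance between module2 and module3 between 0.057 and 0.063 m and y of module3 in the frame of plate between -0.049 and -0.035 m) or (horizontal distance between module2 and module4 between 0.057 and 0.063 m and y of module4 in the frame of plate between -0.049 and -0.035 m))) or (y of module2 in the frame of plate between 0.065 and 0.091 m and ((horizontal distance between module2 and module1 between 0.057 and 0.063 m and y of module1 in the frame of plate between 0.008 and 0.028 m) or (horizontal distance between module2 and module3 between 0.057 and 0.063 m and y of module3 in the frame of plate between 0.008 and 0.028 m) or (horizontal distance between module2 and module4 between 0.057 and 0.063 m and y of module4 in the frame of plate between 0.008 and 0.028 m)))) and (y of module3 in the frame of plate between -0.105 and -0.099 m or (y of module3 in the frame of plate between -0.049 and -0.035 m and ((horizontal distance between module3 and module1 between 0.057 and 0.063 m and y of module1 in the frame of plate between -0.106 and -0.098 m) or (horizontal distance between module3 and module2 between 0.057 and 0.063 m and y of module2 in the frame of plate between -0.106 and -0.098 m) or (horizontal distance between module3 and module4 between 0.057 and 0.063 m and y of module4 in the frame of plate between -0.106 and -0.098 m))) or (y of module3 in the frame of plate between 0.008 and 0.028 m and ((horizontal distance between module3 and module1 between 0.057 and 0.063 m and y of module1 in the frame of plate between -0.049 and -0.035 m) or (horizontal distance between module3 and module2 between 0.057 and 0.063 m and y of module2 in the frame of plate between -0.049 and -0.035 m) or (horizontal distance between module3 and module4 between 0.057 and 0.063 m and y of module4 in the frame of plate between -0.049 and -0.035 m))) or (y of module3 in the frame of plate between 0.065 and 0.091 m and ((horizontal distance between module3 and module1 between 0.057 and 0.063 m and y of module1 in the frame of plate between 0.008 and 0.028 m) or (horizontal distance between module3 and module2 between 0.057 and 0.063 m and y of module2 in the frame of plate between 0.008 and 0.028 m) or (horizontal distance between module3 and module4 between 0.057 and 0.063 m and y of module4 in the frame of plate between 0.008 and 0.028 m)))) and (y of module4 in the frame of plate between -0.105 and -0.099 m or (y of module4 in the frame of plate between -0.049 and -0.035 m and ((horizontal distance between module4 and module1 between 0.057 and 0.063 m and y of module1 in the frame of plate between -0.106 and -0.098 m) or (horizontal distance between module4 and module2 between 0.057 and 0.063 m and y of module2 in the frame of plate between -0.106 and -0.098 m) or (horizontal distance between module4 and module3 between 0.057 and 0.063 m and y of module3 in the frame of plate between -0.106 and -0.098 m))) or (y of module4 in the frame of plate between 0.008 and 0.028 m and ((horizontal distance between module4 and module1 between 0.057 and 0.063 m and y of module1 in the frame of plate between -0.049 and -0.035 m) or (horizontal distance between module4 and module2 between 0.057 and 0.063 m and y of module2 in the frame of plate between -0.049 and -0.035 m) or (horizontal distance between module4 and module3 between 0.057 and 0.063 m and y of module3 in the frame of plate between -0.049 and -0.035 m))) or (y of module4 in the frame of plate between 0.065 and 0.091 m and ((horizontal distance between module4 and module1 between 0.057 and 0.063 m and y of module1 in the frame of plate between 0.008 and 0.028 m) or (horizontal distance between module4 and module2 between 0.057 and 0.063 m and y of module2 in the frame of plate between 0.008 and 0.028 m) or (horizontal distance between module4 and module3 between 0.057 and 0.063 m and y of module3 in the frame of plate between 0.008 and 0.028 m)))) and x of module1 in the frame of plate between -0.008 and 0.008 m and z of module1 in the frame of plate between 0.004 and 0.012 m and angle between each of module1, module2, module3, module4, lamp's own z axis and vertical below 0.1 rad and angle between the x axis of each of module1, module2, module3, module4 and the x axis of plate, either way round below 0.07 rad and linear speed of each of module1, module2, module3, module4, spacer, lamp below 0.01 m/s and x of module2 in the frame of plate between -0.008 and 0.008 m and z of module2 in the frame of plate between 0.004 and 0.012 m and x of module3 in the frame of plate between -0.008 and 0.008 m and z of module3 in the frame of plate between 0.004 and 0.012 m and x of module4 in the frame of plate between -0.008 and 0.008 m and z of module4 in the frame of plate between 0.004 and 0.012 m and x of spacer_mid in the frame of bin between -0.052 and 0.052 m and y of spacer_mid in the frame of bin between -0.072 and 0.072 m and z of spacer_mid in the frame of bin below 0.045 m and horizontal distance between lamp and lamp_spot below 0.03 m and height (world z) of lamp below 0.006 m and y of row_mid in the frame of lamp between -0.07 and 0.07 m and x of row_mid in the frame of lamp above 0.1 m); the robot touches nothing.
It fails at once if the lamp is tipped by more than 0.6 rad (angle between lamp's own z axis and vertical above 0.6 rad).
It fails at once if a bystander is moved by more than 40 mm (distance of any of tape_roll, flux_bottle, solder_spool, screwdriver, brush, pcb from where it was at the start of the episode above 0.04 m).
Of module1, module2, module3, module4 only 3 to 4 are there at a start; the rules pass over those that are not, and their reading is None.
At some moment in a run one of module1, module2, module3, module4 may be knocked a few centimetres aside while the robot is not near it.
It also fails if it takes over 210 s, if anything falls off the work surface, if the arm or the gripper's body presses on something with over 40 N, if the wrist force passes 120 N, or if a joint passes its speed limit or range.

## Working session

There is one attempt and no reset: what is moved stays moved. The work goes in short steps, Python scripts to look and compute and a tool call to move; the robot and the scene stay as the last step left them, time stands still between calls to the robot, and variables do not carry over. Pictures are saved under pics/ and viewed, at most 14 in all, crops included, and the job is handed in when it is done.

Besides the shell and the picture viewer there is one more tool, called as name([rows], argument=value, ...), one row to a line, values as JSON. step_arm: Moves the arm, as the interface text tells. Its arguments: {"type":"object","properties":{"moves":{"type":"array"},"grip_force":{"type":"number"}},"required":["moves"]}

```bash
mkdir -p pics; cat > h.py <<'E'
import numpy as np, cv2
from scipy.spatial.transform import Rotation as R
from workcell import telemetry, imaging, env
def snap(name,f,crop=None,scale=1):
    P=imaging.camera_params(name); im=imaging.read_camera(name)
    np.savez('pics/'+f+'.npz',im=im,K=P['camera_matrix'],T=P['pose'])
    save(im,f,crop,scale); return im,P
def save(im,f,crop=None,scale=1):
    if crop: im=im[crop[1]:crop[3],crop[0]:crop[2]]
    im=cv2.resize(im,None,fx=scale,fy=scale,interpolation=cv2.INTER_CUBIC)
    cv2.imwrite('pics/'+f+'.png',im[:,:,::-1])
def load(f):
    d=np.load('pics/'+f+'.npz'); return d['im'],d['K'],d['T']
def px2w(f,pts,z):
    _,K,T=load(f); out=[]
    for (u,v),zz in zip(pts,np.broadcast_to(z,len(pts))):
        d=np.linalg.inv(K)@[u,v,1]; d=T[:3,:3]@np.array([d[0],-d[1],-d[2]]); o=T[:3,3]
        out.append(o+d*(zz-o[2])/d[2])
    return np.array(out)
def w2px(f,pts):
    _,K,T=load(f); p=(np.atleast_2d(pts)-T[:3,3])@T[:3,:3]
    q=np.c_[p[:,0],-p[:,1],-p[:,2]]@K.T; return q[:,:2]/q[:,2:]
def Rt():
    s=telemetry.get_state(); q=s['orientation']; return np.array(s['tcp_pos']),R.from_quat([q[1],q[2],q[3],q[0]])
def go(pos,yaw):
    """shift mm in tool axes and yaw turn so that tool is down w/ closing axis (tool y) at world angle yaw (mod pi)"""
    p,r=Rt(); M=r.as_matrix(); 
    cur=np.arctan2(M[1,1],M[0,1]); d=(yaw-cur+np.pi/2)%np.pi-np.pi/2
    y=cur+d; Y=np.array([np.cos(y),np.sin(y),0]); Z=np.array([0,0,-1.]); X=np.cross(Y,Z)
    rv=(r.inv()*R.from_matrix(np.c_[X,Y,Z])).as_rotvec()
    print('shift',np.round(M.T@(np.array(pos)-p)*1000,1),'turn',np.round(rv,3),'dist',np.round(np.linalg.norm(np.array(pos)-p)*1000))
E
python3 - <<'E'
from h import *
for n in('top','scene'):
    im,P=snap(n,n+'0'); print(P)
print(telemetry.get_state())
E
```

```text
{'camera_matrix': array([[618.46134405,   0.        , 319.84937444],
       [  0.        , 618.46134405, 249.96211875],
       [  0.        ,   0.        ,   1.        ]]), 'pose': array([[-0.0247569 ,  0.99509442, -0.09578202,  0.40395465],
       [-0.99968153, -0.02511157, -0.00249908, -0.02590793],
       [-0.00489206,  0.09568965,  0.9953992 ,  1.49664131],
       [ 0.        ,  0.        ,  0.        ,  1.        ]])}
{'camera_matrix': array([[499.80568759,   0.        , 316.58578551],
       [  0.        , 499.80568759, 236.90598222],
       [  0.        ,   0.        ,   1.        ]]), 'pose': array([[ 0.83991404, -0.43088901,  0.32996829,  0.97879189],
       [ 0.54262716,  0.65551891, -0.52521493, -0.68958429],
       [ 0.01000889,  0.62018515,  0.78439161,  1.1561589 ],
       [ 0.        ,  0.        ,  0.        ,  1.        ]])}
{'clock': 0.1, 'joint_pos': array([1.15741274e+00, 3.13945148e-01, 4.50949142e-02, 1.30361365e+00,
       1.20447086e-05, 1.43120730e+00]), 'qvel': array([-6.15240923e-04,  2.18332605e-04,  1.85146573e-03,  2.12270702e-04,
       -1.02083813e-03, -1.96841232e-05]), 'tau': array([ 3.24004279e-03, -4.81725848e+01,  2.99243349e+01,  1.27127609e-02,
       -9.47747685e-05, -8.09081570e-06]), 'tcp_pos': array([0.1552856 , 0.55315754, 0.23048771]), 'orientation': array([-2.33396617e-04,  1.36470040e-01,  9.90643848e-01, -8.00470039e-04]), 'wrist_force': array([ 0.75266419, -0.14650807, -0.4246384 ]), 'ft_torque': array([ 0.04782204,  0.04962931, -0.02811094]), 'grip_force': 0.0, 'finger_gap': 0.08537581895226772}
```

```bash
python3 - <<'E'
from h import *
im,K,T=load('top0'); save(im,'top0b',None,1.25)
E
```

```text
(no output)
```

View pics/top0b.png

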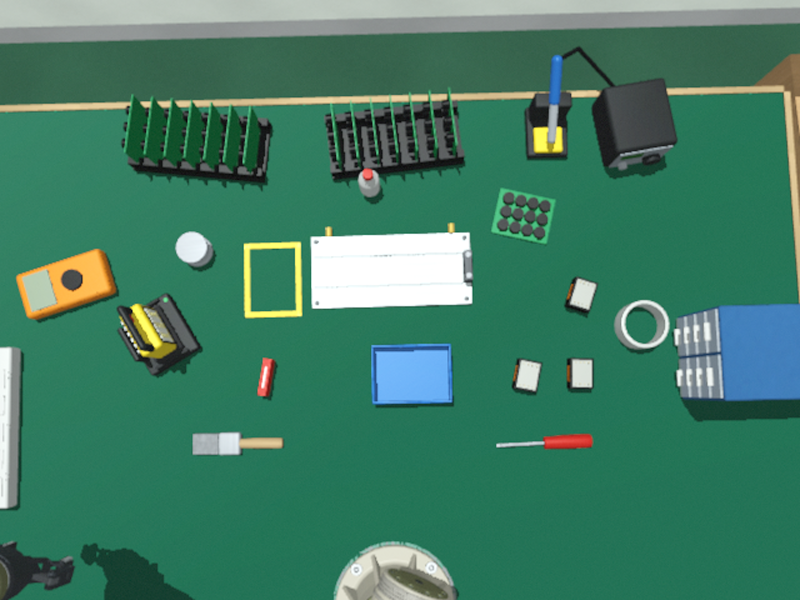

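View pics/scene0.png

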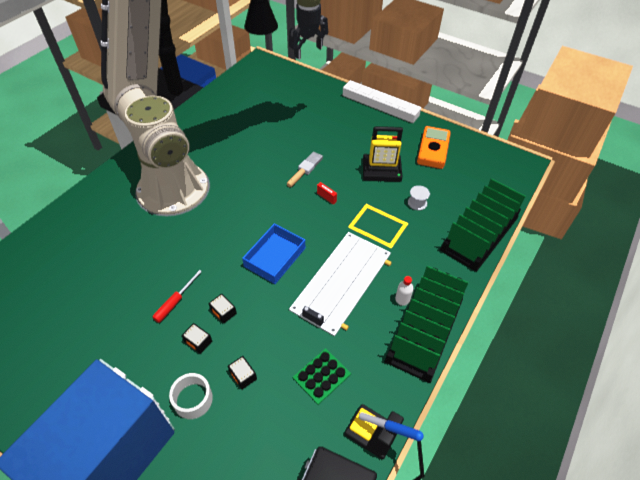

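The top view (1.25x) shows three modules at (581,294), (527,375) and (580,373). The bar is at (266,377), the bin at (412,374), and the lamp on its dock at (158,335). The plate centre is at (391,270) with its stop at (468,268), and the tape spot is at (273,280). Next I'll segment for rough poses.

```bash
python3 - <<'E'
from h import *
f='top0'; im,K,T=load(f); hsv=cv2.cvtColor(im,cv2.COLOR_RGB2HSV)
def seg(box,lo,hi,z,name):
    x0,y0,x1,y1=[int(b/1.25) for b in box]
    s=cv2.resize(hsv[y0:y1,x0:x1],None,fx=4,fy=4,interpolation=cv2.INTER_LINEAR)
    m=cv2.inRange(s,np.array(lo),np.array(hi)); c=max(cv2.findContours(m,0,2)[0],key=cv2.contourArea)
    b=cv2.boxPoints(cv2.minAreaRect(c)); b=(b+.5)/4-.5+[x0,y0]
    w=px2w(f,b,z)[:,:2]; e=np.diff(np.vstack([w,w[:1]]),axis=0)
    L=np.hypot(*e.T)*1000; i=np.argmax(L[:2]); a=np.degrees(np.arctan2(e[i,1],e[i,0]))%180
    print(name,'centre',w.mean(0).round(4),'sides',L[:2].round(1),'long-axis deg',a.round(1))
g=([0,0,130],[180,60,255])
seg((560,270,610,320),*g,.036,'A'); seg((505,350,548,400),*g,.036,'B'); seg((560,350,602,398),*g,.036,'C')
seg((250,350,285,405),[165,120,130],[180,255,255],.03,'spacer')
seg((360,335,465,415),[100,100,60],[125,255,255],.03,'bin')
seg((230,225,309,330),[20,100,100],[35,255,255],0,'spot')
seg((305,228,478,315),[0,0,150],[180,40,255],.008,'plate')
seg((110,290,205,380),[20,120,120],[35,255,255],.1,'lamp')
im0=[im[175:265,185:385],im[230:330,80:240]]
save(im,'platec',(185,175,385,262),4)
save(im,'lampc',(80,225,240,325),5)
E
```

```text
A centre [ 0.5723 -0.3706] sides [53.1 38.9] long-axis deg 160.6
B centre [ 0.4208 -0.2601] sides [53.8 39.4] long-axis deg 167.0
C centre [ 0.4221 -0.3616] sides [37.7 52.8] long-axis deg 177.2Traceback (most recent call last):
  File "<stdin>", line 13, in <module>
  File "<stdin>", line 6, in seg
ValueError: max() iterable argument is empty
```

```bash
cat >> h.py <<'E'
def seg(f,box,lo,hi,z,name,k=4):
    im=load(f)[0]; hsv=cv2.cvtColor(im,cv2.COLOR_RGB2HSV); x0,y0,x1,y1=box
    s=cv2.resize(hsv[y0:y1,x0:x1],None,fx=k,fy=k,interpolation=cv2.INTER_LINEAR)
    s[...,0]=(s[...,0].astype(int)+20)%180   # hue shifted by 20 so that red does not wrap
    m=cv2.inRange(s,np.array(lo),np.array(hi)); c=max(cv2.findContours(m,0,2)[0],key=cv2.contourArea)
    b=cv2.boxPoints(cv2.minAreaRect(c)); b=(b+.5)/k-.5+[x0,y0]
    w=px2w(f,b,z)[:,:2]; e=np.diff(np.vstack([w,w[:1]]),axis=0)
    L=np.hypot(*e.T)*1000; i=np.argmax(L[:2]); a=np.degrees(np.arctan2(e[i,1],e[i,0]))%180
    print(name,'centre',w.mean(0).round(4),'sides',L[:2].round(1),'long-axis deg',a.round(1)); return w
E
python3 - <<'E'
from h import *
im=load('top0')[0]
save(im,'platec',(185,175,385,262),4)
save(im,'lampc',(80,225,240,325),5)
d=lambda *b:[int(x/1.25) for x in b]
f='top0'
seg(f,d(250,350,285,405),[10,120,130],[30,255,255],.03,'spacer')
seg(f,d(360,335,465,415),[120,100,60],[145,255,255],.03,'bin')
seg(f,d(230,225,309,330),[40,100,100],[55,255,255],0,'spot')
seg(f,d(305,228,478,315),[0,0,150],[180,40,255],.008,'plate')
seg(f,d(110,290,205,380),[40,120,120],[55,255,255],.1,'lamp')
E
```

```text
spacer centre [0.4298 0.2369] sides [71.2 19.2] long-axis deg 170.1
bin centre [ 0.4287 -0.0411] sides [153.2 112.4] long-axis deg 89.8
spot centre [0.6193 0.2259] sides [113.  147.5] long-axis deg 0.5
plate centre [ 0.6308 -0.0068] sides [314.2 141.8] long-axis deg 90.2
lamp centre [0.5114 0.4416] sides [ 57.5 111.3] long-axis deg 39.4
```

View pics/platec.png

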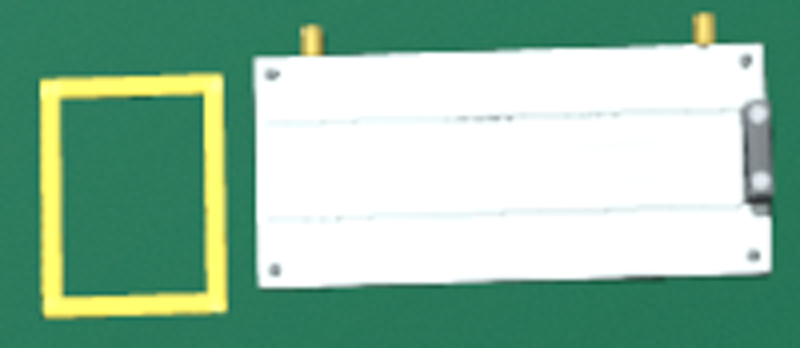

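View pics/lampc.png

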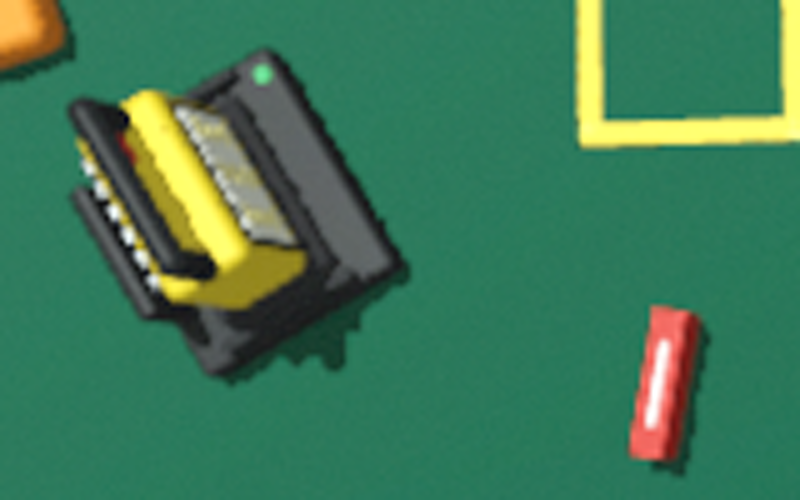

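```bash
python3 - <<'E'
from h import *
f='top0'
w=px2w(f,[(a/4+185-.4,b/4+175-.4) for a,b in [(254,58),(763,44),(258,287),(770,272)]],.008); print(w.round(4),w.mean(0))
h=px2w(f,[(a/5+80-.4,b/5+225-.4) for a,b in [(85,105),(200,265)]],.178); print('handle',h.round(4),h.mean(0), np.degrees(np.arctan2(*(h[0]-h[1])[1::-1])))
go((.43,.237,.15),np.radians(170))
E
```

```text
[[ 0.7009  0.1493  0.008 ]
 [ 0.7016 -0.1615  0.008 ]
 [ 0.5603  0.1488  0.008 ]
 [ 0.5616 -0.1611  0.008 ]] [ 0.63110396 -0.00611952  0.008     ]
handle [[0.5523 0.4564 0.178 ]
 [0.4823 0.4065 0.178 ]] [0.51733944 0.43145519 0.178     ] 35.47201614265397
shift [-350.  -230.    80.8] turn [-2.000e-03  1.000e-03  1.472e+00] dist 426.0
```

step_arm([
  [[-350,-230,80],[0,0,1.0],85],
  [[-350,-230,80],[0,0,1.0],85],
  [[-350,-230,80],[0,0,1.0],85],
  [[-350,-230,80],[0,0,1.0],85],
  [[-350,-230,80],[0,0,1.0],85],
  [[-350,-230,80],[0,0,1.0],85],
  [[-350,-230,80],[0,0,1.0],85],
  [[-350,-230,80],[0,0,1.0],85],
], grip_force=40)

```text
clock: 0.77
tcp_pos: [0.371, 0.3048, 0.1683]
orientation: [-0.0, 0.597, 0.802, -0.0]
wrist_force: [0.3, 0.7, -0.2]
finger_gap: 0.0851
grip_force: 0.0
```

step_arm([
  [[0,0,0],[0,0,0.47],85],
  [[0,0,0],[0,0,0.47],85],
  [[0,0,0],[0,0,0.47],85],
  [[0,0,0],[0,0,0.47],85],
  [[0,0,0],[0,0,0.47],85],
])

```text
clock: 1.18
tcp_pos: [0.3702, 0.3061, 0.1684]
orientation: [-0.0, 0.767, 0.642, -0.0]
wrist_force: [0.2, -0.5, -0.0]
finger_gap: 0.0847
grip_force: 0.0
```

```bash
python3 - <<'E'
from h import *
im,P=snap('wrist','w1'); print(P); go((.43,.237,.15),np.radians(170)); print(Rt()[0])
E
```

```text
{'camera_matrix': array([[352.23864353,   0.        , 318.31554157],
       [  0.        , 352.23864353, 242.01792529],
       [  0.        ,   0.        ,   1.        ]]), 'pose': array([[ 9.84447535e-01,  1.67088411e-01,  5.42633818e-02,
         3.83488048e-01],
       [-1.75677717e-01,  9.37403790e-01,  3.00685007e-01,
         3.83722911e-01],
       [-6.25719642e-04, -3.05541481e-01,  9.52178561e-01,
         3.10656862e-01],
       [ 0.00000000e+00,  0.00000000e+00,  0.00000000e+00,
         1.00000000e+00]])}
shift [-58.   70.8  18.4] turn [-0.001  0.     0.003] dist 93.0
[0.37014853 0.30626813 0.16845044]
```

View pics/w1.png

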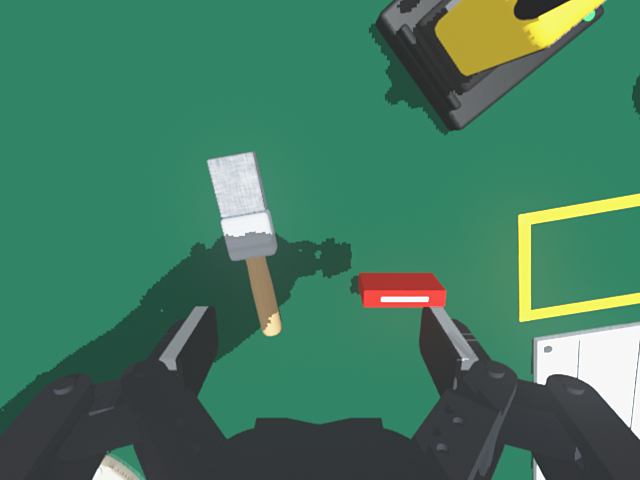

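The wrist view shows the bar's top face with corners at about (364,290), (446,290), (446,307) and (364,307). The brush is at (245,210)-(270,330), about 90 mm to the left of the bar.

```bash
python3 - <<'E'
from h import *
w=px2w('w1',[(363.5,290.5),(446,290),(446,306.5),(364,306.5)],.04); print(w.round(4)); c=w.mean(0);print(c,np.linalg.norm(w[0]-w[1]),np.linalg.norm(w[1]-w[2]))
e=w[1]-w[0]; a=np.arctan2(e[1],e[0]);print(np.degrees(a))
go((c[0],c[1],.07),a)
E
```

```text
[[0.3981 0.2492 0.04  ]
 [0.4666 0.2375 0.04  ]
 [0.4656 0.2219 0.04  ]
 [0.3964 0.2342 0.04  ]]
[0.43168537 0.2357192  0.04      ] 0.06957918654183073 0.01562621766382082
-9.719238169546301
shift [-59.   72.7  98.4] turn [-0.001  0.    -0.002] dist 136.0
```

step_arm([
  [[-59,72.7,50],[0,0,-0.002],85],
  [[-59,72.7,50],[0,0,-0.002],85],
  [[-59,72.7,50],[0,0,-0.002],85],
  [[-59,72.7,98],[0,0,-0.002],85],
  [[-59,72.7,98],[0,0,-0.002],85],
  [[-59,72.7,130],[0,0,-0.002],85],
  [[-59,72.7,150],[0,0,-0.002],85],
  [[-59,72.7,166.5],[0,0,-0.002],85],
])

```text
clock: 1.9
tcp_pos: [0.4304, 0.236, 0.0011]
orientation: [-0.001, 0.764, 0.645, -0.001]
wrist_force: [-0.5, 0.3, 0.3]
finger_gap: 0.0852
grip_force: 0.0
```

step_arm([
  [[0,0,0],[0,0,0],85],
  [[0,0,0],[0,0,0],65],
  [[0,0,0],[0,0,0],60],
  [[0,0,0],[0,0,0],55],
  [[0,0,0],[0,0,0],55],
  [[0,0,0],[0,0,0],55],
])

```text
clock: 2.4
tcp_pos: [0.4325, 0.2363, 0.0033]
orientation: [0.0, 0.765, 0.644, 0.001]
wrist_force: [0.2, 0.5, -0.4]
finger_gap: 0.0692
grip_force: 45.8
```

```bash
python3 - <<'E'
from h import *
go((.5,.0,.12),np.radians(0.)); print(Rt()[0])
E
```

```text
shift [-221.3  106.8 -116.7] turn [ 0.002 -0.001 -0.17 ] dist 272.0
[0.43246769 0.23627476 0.00330847]
```

step_arm([
  [[0,0,-40],[0,0,0],55],
  [[0,0,-80],[0,0,0],55],
  [[0,0,-120],[0,0,0],55],
  [[0,0,-140],[0,0,0],55],
])

```text
clock: 2.73
tcp_pos: [0.4337, 0.2366, 0.1475]
orientation: [0.001, 0.765, 0.644, 0.003]
wrist_force: [1.2, -0.4, -0.8]
finger_gap: 0.0691
grip_force: 46.3
```

```bash
python3 - <<'E'
from h import *
go((.632,-.06,.14),np.radians(0.2)); print(Rt()[0])
E
```

```text
shift [-258.6  245.8    8. ] turn [ 0.006 -0.003 -0.174] dist 357.0
[0.43367447 0.2366165  0.14747163]
```

step_arm([
  [[-258.6,245.8,8],[0,0,-0.174],55],
  [[-258.6,245.8,8],[0,0,-0.174],55],
  [[-258.6,245.8,8],[0,0,-0.174],55],
  [[-258.6,245.8,8],[0,0,-0.174],55],
  [[-258.6,245.8,8],[0,0,-0.174],55],
  [[-258.6,245.8,8],[0,0,-0.174],55],
  [[-258.6,245.8,8],[0,0,-0.174],55],
  [[-258.6,245.8,8],[0,0,-0.174],55],
])

```text
clock: 3.4
tcp_pos: [0.6151, -0.0392, 0.1354]
orientation: [0.0, 0.706, 0.708, 0.0]
wrist_force: [0.3, 1.0, 0.3]
finger_gap: 0.0693
grip_force: 46.4
```

```bash
python3 - <<'E'
from h import *
go((.632,-.06,.14),np.radians(0.2)); print(Rt()[0]); snap('wrist','w2')
E
```

```text
shift [-20.8  16.8  -4.6] turn [ 0.001 -0.    -0.001] dist 27.0
[ 0.61511034 -0.03920445  0.13536751]
```

View pics/w2.png

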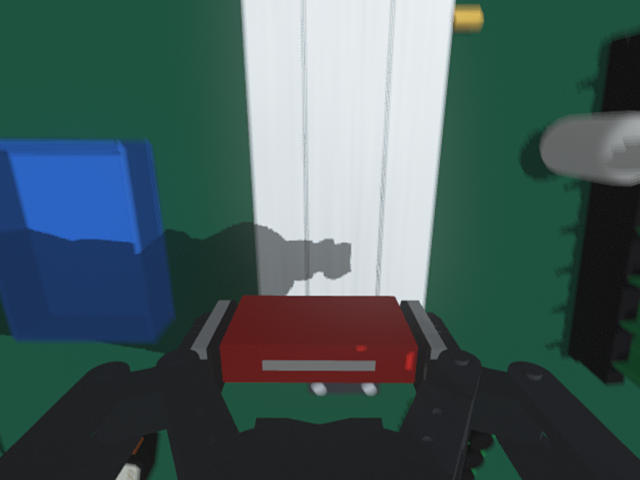

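The wrist view shows the bar held square, with the bar's front face at (222-415, 300-380). The scribed lines are near columns 304 and 387 at row 150, and the end-stop bolts show at (318,389) and (370,389).

```bash
python3 - <<'E'
from h import *
w=px2w('w2',[(304,20),(393,20),(305.5,200),(383,200)],.008); print(w.round(4), (w[0]+w[1])/2,(w[2]+w[3])/2)
e=w[2]-w[0];print(np.degrees(np.arctan2(e[0],-e[1])))
print(px2w('w2',[(247,60),(452,60),(254,200),(436,200)],.008).round(4))
print(px2w('w2',[(318,389),(370,389)],.046).round(4))
go((.632,-.115,.06),np.radians(0.2))
E
```

```text
[[ 0.6048  0.1091  0.008 ]
 [ 0.6643  0.1093  0.008 ]
 [ 0.6047 -0.0127  0.008 ]
 [ 0.6647 -0.0125  0.008 ]] [0.63453131 0.10919792 0.008     ] [ 0.6347083  -0.01259678  0.008     ]
-0.029566534299863362
[[ 0.5652  0.0849  0.008 ]
 [ 0.7066  0.0853  0.008 ]
 [ 0.5648 -0.0127  0.008 ]
 [ 0.7058 -0.0124  0.008 ]]
[[ 0.6147 -0.1577  0.046 ]
 [ 0.6561 -0.1576  0.046 ]]
shift [-68.4  11.8  75.2] turn [ 0.005  0.005 -0.006] dist 102.0
```

step_arm([
  [[-76,19,40],[0,0,0],55],
  [[-76,19,40],[0,0,0],55],
  [[-76,19,75],[0,0,0],55],
  [[-76,19,75],[0,0,0],55],
  [[-76,19,75],[0,0,0],55],
  [[-76,19,75],[0,0,0],55],
])

```text
clock: 3.95
tcp_pos: [0.6335, -0.1124, 0.061]
orientation: [-0.0, 0.706, 0.708, 0.0]
wrist_force: [-0.1, -0.0, -1.2]
finger_gap: 0.0694
grip_force: 46.4
```

```bash
python3 - <<'E'
from h import *
print(Rt()[0]);go((.634,-.122,.018),np.radians(0.1))
E
```

```text
[ 0.63349753 -0.11244043  0.06100207]
shift [-9.6  0.5 43. ] turn [ 0.    -0.     0.002] dist 44.0
```

step_arm([
  [[-5,0,20],[0,0,0],55],
  [[-9,0.5,43],[0,0,0],55],
  [[-12,0.5,43],[0,0,0],55],
  [[-15,0.5,43],[0,0,0],55],
  [[-18,0.5,43],[0,0,0],55],
  [[-21,0.5,43],[0,0,0],55],
  [[-23,0.5,43],[0,0,0],55],
  [[-23,0.5,43],[0,0,0],55],
])

```text
clock: 4.62
tcp_pos: [0.6349, -0.1368, 0.0183]
orientation: [0.001, 0.706, 0.708, 0.0]
wrist_force: [0.0, -0.7, -0.2]
finger_gap: 0.0694
grip_force: 46.4
```

step_arm([
  [[-1,0,0],[0,0,0],55],
  [[-2,0,0],[0,0,0],55],
])

```text
clock: 4.78
tcp_pos: [0.6343, -0.1379, 0.0173]
orientation: [-0.0, 0.706, 0.708, 0.0]
wrist_force: [-0.6, 3.7, 1.7]
finger_gap: 0.0696
grip_force: 46.8
```

step_arm([
  [[-1,0,0],[0,0,0],55],
  [[-2,0,0],[0,0,0],55],
])

```text
clock: 4.95
tcp_pos: [0.6343, -0.138, 0.0173]
orientation: [-0.001, 0.705, 0.709, 0.002]
wrist_force: [-0.4, 10.4, 4.8]
finger_gap: 0.0694
grip_force: 47.0
```

step_arm([
  [[1.5,0,0],[0,0,0],55],
  [[1.5,0,2.5],[0,0,0],55],
  [[1.5,0,5],[0,0,0],55],
  [[1.5,0,5.5],[0,0,0],55],
])

```text
clock: 5.28
tcp_pos: [0.6343, -0.1379, 0.0113]
orientation: [-0.0, 0.706, 0.708, 0.001]
wrist_force: [0.4, 5.3, 5.1]
finger_gap: 0.0693
grip_force: 47.2
```

step_arm([
  [[0,0,0.5],[0,0,0],55],
  [[0,0,1],[0,0,0],55],
])

```text
clock: 5.45
tcp_pos: [0.6342, -0.1379, 0.0112]
orientation: [-0.0, 0.706, 0.708, 0.001]
wrist_force: [-2.5, 6.3, 11.7]
finger_gap: 0.0693
grip_force: 47.7
```

step_arm([
  [[0,0,0],[0,0,0],85],
  [[0,0,0],[0,0,0],85],
  [[0,0,0],[0,0,0],85],
  [[0,0,-25],[0,0,0],85],
  [[0,0,-60],[0,0,0],85],
  [[0,0,-100],[0,0,0],85],
  [[0,0,-140],[0,0,0],85],
])

```text
clock: 6.03
tcp_pos: [0.6332, -0.1391, 0.1508]
orientation: [-0.001, 0.706, 0.708, -0.001]
wrist_force: [0.6, -0.6, 0.9]
finger_gap: 0.0855
grip_force: 0.0
```

step_arm([
  [[-140,-200,-10],[0,0,0],85],
  [[-140,-200,-10],[0,0,0],85],
  [[-140,-200,-10],[0,0,0],85],
  [[-140,-200,-10],[0,0,0],85],
  [[-140,-200,-10],[0,0,0],85],
  [[-140,-200,-10],[0,0,0],85],
  [[-140,-200,-10],[0,0,0],85],
  [[-140,-200,-10],[0,0,0],85],
])

```text
clock: 6.7
tcp_pos: [0.4329, -0.2809, 0.1605]
orientation: [0.0, 0.708, 0.707, -0.0]
wrist_force: [0.1, -0.5, 0.2]
finger_gap: 0.0855
grip_force: 0.0
```

```bash
python3 - <<'E'
from h import *
print(Rt()[0]); snap('wrist','w3'); snap('top','top1')
E
```

```text
[ 0.43287551 -0.28093646  0.16051823]
```

View pics/w3.png

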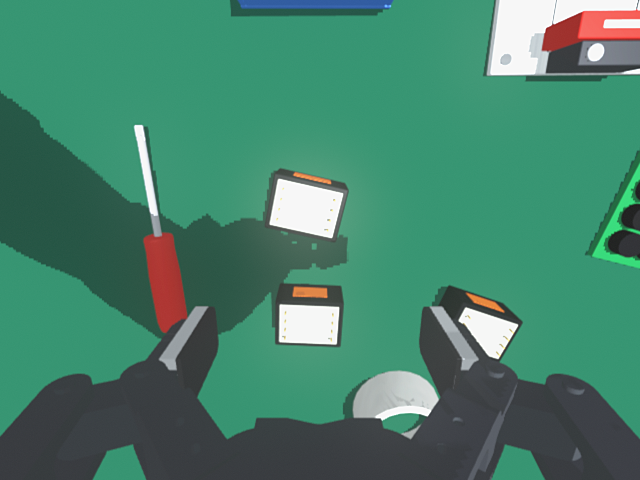

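The modules are visible: B's top at corners (277,178), (343,190), (331,239) and (266,224), C's top at (278-342, 302-346), and A near (490,330). The bar stands against the stop at the upper right.

```bash
python3 - <<'E'
from h import *
g=([0,0,150],[180,60,255])
w=seg('w3',(255,165,355,245),*g,.036,'B'); seg('w3',(270,295,350,352),*g,.036,'C')
for n,b in dict(A=(448,216,488,256),B=(404,280,438,320),C=(448,280,482,318)).items(): seg('top1',b,*g,.036,n)
e=w[1]-w[0]; e2=w[2]-w[1]; e=e if np.hypot(*e)>np.hypot(*e2) else e2
c=w.mean(0); go((c[0],c[1],.065),np.arctan2(e[1],e[0]))
E
```

```text
B centre [ 0.4225 -0.2607] sides [37.4 51.3] long-axis deg 167.3
C centre [ 0.4235 -0.3621] sides [37.6 50.7] long-axis deg 177.2
A centre [ 0.5722 -0.3705] sides [51.5 37.6] long-axis deg 160.5
B centre [ 0.4208 -0.2601] sides [52.3 37.9] long-axis deg 167.0
C centre [ 0.4214 -0.3595] sides [79.5 88.6] long-axis deg 177.2
shift [ 19.  -12.2  95.3] turn [0.    0.    0.223] dist 98.0
```

step_arm([
  [[19,-12.2,30],[0,0,0.223],85],
  [[19,-12.2,60],[0,0,0.223],85],
  [[19,-12.2,95],[0,0,0.223],85],
  [[19,-12.2,110],[0,0,0.223],85],
  [[19,-12.2,130],[0,0,0.223],85],
  [[19,-12.2,150],[0,0,0.223],85],
  [[19,-12.2,160],[0,0,0.223],85],
  [[19,-12.2,160],[0,0,0.223],85],
])

```text
clock: 7.47
tcp_pos: [0.4216, -0.2583, -0.002]
orientation: [-0.002, 0.78, 0.626, -0.0]
wrist_force: [-0.9, -0.5, -0.7]
finger_gap: 0.0849
grip_force: 0.0
```

step_arm([
  [[0,0,0],[0,0,0],70],
  [[0,0,0],[0,0,0],55],
  [[0,0,0],[0,0,0],50],
  [[0,0,0],[0,0,0],50],
  [[0,0,0],[0,0,0],50],
  [[0,0,0],[0,0,0],50],
])

```text
clock: 7.97
tcp_pos: [0.4233, -0.261, 0.0016]
orientation: [0.001, 0.78, 0.625, 0.0]
wrist_force: [0.1, 1.1, 5.9]
finger_gap: 0.0576
grip_force: 44.6
```

step_arm([
  [[0,0,-40],[0,0,0],50],
  [[0,0,-80],[0,0,0],50],
  [[0,0,-100],[0,0,0],50],
  [[0,0,-120],[0,0,0],50],
])

```text
clock: 8.3
tcp_pos: [0.4226, -0.2608, 0.1226]
orientation: [0.001, 0.781, 0.625, 0.0]
wrist_force: [0.5, 0.6, -2.2]
finger_gap: 0.0576
grip_force: 44.8
```

```bash
python3 - <<'E'
from h import *
print(Rt()[0]);go((.634,-.085,.11),np.radians(0.1))
E
```

```text
[ 0.42264318 -0.26083776  0.1226263 ]
shift [217.8 167.8  12.7] turn [ 0.002  0.001 -0.222] dist 275.0
```

step_arm([
  [[217.8,167.8,12],[0,0,-0.222],50],
  [[217.8,167.8,12],[0,0,-0.222],50],
  [[217.8,167.8,12],[0,0,-0.222],50],
  [[217.8,167.8,12],[0,0,-0.222],50],
  [[217.8,167.8,12],[0,0,-0.222],50],
  [[217.8,167.8,12],[0,0,-0.222],50],
  [[217.8,167.8,12],[0,0,-0.222],50],
  [[217.8,167.8,12],[0,0,-0.222],50],
])

```text
clock: 8.97
tcp_pos: [0.6368, -0.0806, 0.1075]
orientation: [0.0, 0.705, 0.71, 0.001]
wrist_force: [0.7, 0.1, -1.4]
finger_gap: 0.0573
grip_force: 44.7
```

```bash
python3 - <<'E'
from h import *
print(Rt()[0]);go((.634,-.094,.016),np.radians(0.1))
E
```

```text
[ 0.63684849 -0.08064716  0.10752979]
shift [-13.4  -3.1  91.5] turn [ 0.002 -0.001  0.005] dist 93.0
```

step_arm([
  [[-13.4,-2,40],[0,0,0.004],50],
  [[-13.4,-2,75],[0,0,0.004],50],
  [[-13.4,-2,91],[0,0,0.004],50],
  [[-13.4,-2,93],[0,0,0.004],50],
  [[-17,-2,93],[0,0,0.004],50],
  [[-20,-2,93],[0,0,0.004],50],
  [[-23,-2,93],[0,0,0.004],50],
  [[-25,-2,93],[0,0,0.004],50],
])

```text
clock: 9.63
tcp_pos: [0.6329, -0.1087, 0.0175]
orientation: [0.0, 0.708, 0.707, 0.002]
wrist_force: [-0.7, 10.0, 3.1]
finger_gap: 0.0573
grip_force: 45.2
```

step_arm([
  [[-1,0,0],[0,0,0],50],
  [[-2,0,0],[0,0,0],50],
  [[-2,0,0],[0,0,0],50],
])

```text
clock: 9.88
tcp_pos: [0.6328, -0.1087, 0.0176]
orientation: [-0.001, 0.707, 0.707, 0.003]
wrist_force: [-0.2, 9.7, 2.5]
finger_gap: 0.0575
grip_force: 45.2
```

step_arm([
  [[-1,0,0],[0,0,0],50],
  [[-1.5,0,0],[0,0,0],50],
])

```text
clock: 10.05
tcp_pos: [0.6327, -0.1088, 0.0176]
orientation: [-0.001, 0.706, 0.708, 0.004]
wrist_force: [-0.4, 15.9, 4.1]
finger_gap: 0.0575
grip_force: 45.3
```

step_arm([
  [[2.5,0,0],[0,0,0],50],
  [[2.5,0,2.5],[0,0,0],50],
  [[2.5,0,5],[0,0,0],50],
  [[2.5,0,6],[0,0,0],50],
])

```text
clock: 10.38
tcp_pos: [0.6331, -0.1087, 0.0113]
orientation: [0.0, 0.707, 0.707, 0.002]
wrist_force: [1.7, 7.7, 4.2]
finger_gap: 0.0573
grip_force: 45.2
```

step_arm([
  [[0,0,0.7],[0,0,0],50],
  [[0,0,1.4],[0,0,0],50],
])

```text
clock: 10.55
tcp_pos: [0.6331, -0.1087, 0.0101]
orientation: [0.0, 0.707, 0.707, 0.002]
wrist_force: [0.6, 8.1, 2.1]
finger_gap: 0.0576
grip_force: 45.2
```

step_arm([
  [[0,0,0.7],[0,0,0],50],
  [[0,0,1.4],[0,0,0],50],
])

```text
clock: 10.72
tcp_pos: [0.6331, -0.1087, 0.0097]
orientation: [0.0, 0.707, 0.707, 0.002]
wrist_force: [-3.2, 9.2, 13.7]
finger_gap: 0.0573
grip_force: 46.5
```

step_arm([
  [[0,0,0.5],[0,0,0],50],
  [[0,0,0.8],[0,0,0],50],
])

```text
clock: 10.88
tcp_pos: [0.6331, -0.1087, 0.0097]
orientation: [0.001, 0.707, 0.707, 0.002]
wrist_force: [-3.0, 10.4, 15.5]
finger_gap: 0.058
grip_force: 46.7
```

```bash
python3 - <<'E'
from h import *
p=Rt()[0]; im,P=snap('wrist','w4'); print(p)
g=([0,0,150],[180,60,255])
w=seg('w4',(230,280,420,400),*g,.044,'held1'); print((w.mean(0)-p[:2])*1000)
E
```

```text
[ 0.63307077 -0.10871821  0.00965755]
held1 centre [ 0.6469 -0.0939] sides [ 5.5 21.2] long-axis deg 179.5
[13.87869011 14.83853751]
```

View pics/w4.png

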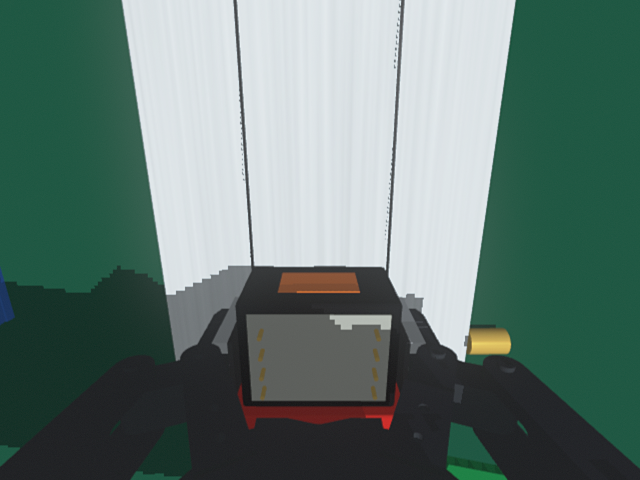

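The held module 1 sits centred between the scribed lines, which are at columns 253 and 387. Its grey top spans rows 315-402 and columns 246-392, and the red bar is right behind it. I'll use those rows as the grip-offset reference, then release and pick up the bar.

step_arm([
  [[0,0,0],[0,0,0],85],
  [[0,0,0],[0,0,0],85],
  [[0,0,0],[0,0,0],85],
  [[0,0,-20],[0,0,0],85],
  [[0,0,-45],[0,0,0],85],
  [[0,0,-60],[0,0,0],85],
  [[0,0,-60],[0,0,0],85],
])

```text
clock: 11.52
tcp_pos: [0.6343, -0.1118, 0.0699]
orientation: [0.003, 0.708, 0.706, 0.002]
wrist_force: [0.7, 0.7, -0.1]
finger_gap: 0.0851
grip_force: 0.0
```

```bash
python3 - <<'E'
from h import *
print(Rt()[0]);go((.634,-.138,.055),np.radians(0.1)); snap('wrist','w5'); print(px2w('w5',w2px('w5',[[.634,-.138,.048]]),.048))
g=([0,0,85],[180,70,255])
seg('w4',(240,305,400,410),*g,.044,'held1')
seg('top1',(370,190,392,235),[10,120,130],[30,255,255],.04,'bar')
E
```

```text
[ 0.63433856 -0.11181616  0.06985814]
shift [-26.2  -0.4  14.9] turn [ 0.007  0.002 -0.004] dist 30.0
[[ 0.634 -0.138  0.048]]
held1 centre [ 0.6327 -0.1088] sides [36.3 50.1] long-axis deg 179.8
bar centre [ 0.6303 -0.1455] sides [ 5.4 67.3] long-axis deg 178.1
```

step_arm([
  [[-26.2,0,0],[0.006,0.002,-0.004],85],
  [[-26.2,0,15],[0.006,0.002,-0.004],85],
  [[-26.2,0,35],[0.006,0.002,-0.004],85],
  [[-26.2,0,50],[0.006,0.002,-0.004],85],
  [[-26.2,0,57],[0.006,0.002,-0.004],85],
  [[-26.2,0,57],[0.006,0.002,-0.004],85],
])

```text
clock: 12.07
tcp_pos: [0.6291, -0.1361, 0.0054]
orientation: [-0.005, 0.707, 0.708, -0.003]
wrist_force: [-0.2, 0.8, -0.7]
finger_gap: 0.0849
grip_force: 0.0
```

```bash
python3 - <<'E'
from h import *
print(Rt()[0], telemetry.get_state()['wrist_force']);go((.634,-.138,.012),np.radians(0.1))
E
```

```text
[ 0.62909651 -0.13608035  0.00542632] [-0.18709884  0.83427159 -0.71381732]
shift [-1.9  4.8 -6.6] turn [-0.011 -0.004 -0.   ] dist 8.0
```

step_arm([
  [[-1.9,4.8,-6.4],[-0.011,-0.004,0],85],
  [[-1.9,4.8,-6.4],[-0.011,-0.004,0],85],
  [[-1.9,4.8,-6.4],[-0.011,-0.004,0],85],
  [[-1.9,4.8,-6.4],[-0.011,-0.004,0],85],
])

```text
clock: 12.4
tcp_pos: [0.6374, -0.1387, 0.0166]
orientation: [0.004, 0.706, 0.708, 0.002]
wrist_force: [-0.3, 0.0, -1.0]
finger_gap: 0.0847
grip_force: 0.0
```

```bash
python3 - <<'E'
from h import *
print(Rt()[0], telemetry.get_state()['wrist_force']);go((.634,-.138,.012),np.radians(0.1))
E
```

```text
[ 0.63740633 -0.13874675  0.01660999] [-0.32872141  0.03886545 -0.96930967]
shift [ 0.8 -3.4  4.6] turn [0.007 0.003 0.   ] dist 6.0
```

step_arm([
  [[0,0,0],[0,0,0],85],
  [[0,0,0],[0,0,0],85],
  [[0,0,0],[0,0,0],85],
])

```text
clock: 12.65
tcp_pos: [0.6364, -0.1385, 0.0154]
orientation: [0.003, 0.706, 0.708, 0.001]
wrist_force: [0.8, 0.1, -0.3]
finger_gap: 0.0849
grip_force: 0.0
```

```bash
python3 - <<'E'
from h import *
for i in range(6):
    s=telemetry.get_state(); print(s['clock'],Rt()[0].round(4),np.round(s['qvel'],3)); imaging.read_camera('top')
E
```

```text
12.65 [ 0.6364 -0.1385  0.0154] [ 0.     0.004 -0.001  0.001 -0.001 -0.001]
12.7 [ 0.6363 -0.1384  0.0153] [-0.     0.003 -0.001 -0.002  0.002 -0.001]
12.75 [ 0.6363 -0.1384  0.0152] [-0.     0.002 -0.    -0.001  0.    -0.001]
12.8 [ 0.6363 -0.1385  0.0151] [-0.     0.004  0.001 -0.001  0.    -0.002]
12.85 [ 0.6363 -0.1385  0.0151] [ 0.     0.001  0.    -0.001 -0.001 -0.001]
12.9 [ 0.6363 -0.1384  0.015 ] [-0.002  0.001  0.001  0.001  0.002 -0.001]
```

step_arm([
  [[0.4,-2.3,3.3],[0.006,0.002,0],85],
  [[0.4,-2.3,3.3],[0.006,0.002,0],85],
  [[0.4,-2.3,3.3],[0.006,0.002,0],85],
  [[0.4,-2.3,3.3],[0.006,0.002,0],85],
  [[0.4,-2.3,3.3],[0.006,0.002,0],85],
  [[0.4,-2.3,3.3],[0.006,0.002,0],85],
  [[0.4,-2.3,3.3],[0.006,0.002,0],85],
])

```text
clock: 13.53
tcp_pos: [0.6342, -0.1381, 0.0119]
orientation: [-0.0, 0.706, 0.708, -0.0]
wrist_force: [0.8, 0.3, 0.1]
finger_gap: 0.0849
grip_force: 0.0
```

```bash
python3 - <<'E'
from h import *
print(Rt()[0], telemetry.get_state()['wrist_force']);go((.634,-.138,.012),np.radians(0.1))
E
```

```text
[ 0.6341692  -0.13811107  0.01189688] [0.84198758 0.28739627 0.13781266]
shift [ 0.1 -0.2 -0.1] turn [-0.001 -0.     0.   ] dist 0.0
```

step_arm([
  [[0,0,0],[0,0,0],70],
  [[0,0,0],[0,0,0],60],
  [[0,0,0],[0,0,0],55],
  [[0,0,0],[0,0,0],55],
  [[0,0,0],[0,0,0],55],
  [[0,0,-20],[0,0,0],55],
  [[0,0,-45],[0,0,0],55],
  [[0,0,-65],[0,0,0],55],
])

```text
clock: 14.2
tcp_pos: [0.6337, -0.138, 0.0772]
orientation: [-0.001, 0.706, 0.708, -0.001]
wrist_force: [-0.2, 0.2, -0.7]
finger_gap: 0.0695
grip_force: 46.1
```

step_arm([
  [[35,0,0],[0,0,0],55],
  [[61,0,0],[0,0,0],55],
  [[61,0,0],[0,0,0],55],
  [[61,0,0],[0,0,0],55],
  [[61,0,0],[0,0,0],55],
  [[61,0,0],[0,0,0],55],
  [[61,0,0],[0,0,0],55],
  [[61,0,0],[0,0,0],55],
])

```text
clock: 14.87
tcp_pos: [0.634, -0.078, 0.0765]
orientation: [-0.0, 0.707, 0.707, -0.0]
wrist_force: [-0.6, -0.2, 0.2]
finger_gap: 0.0689
grip_force: 46.2
```

```bash
python3 - <<'E'
from h import *
print(Rt()[0], telemetry.get_state()['wrist_force']);go((.634,-.077,.017),np.radians(0.1))
f='w6'; im,P=snap('wrist',f); 
E
```

```text
[ 0.63396055 -0.07803766  0.07654463] [-0.60354932 -0.18019577  0.18764752]
shift [ 1.   0.1 59.5] turn [-0.001 -0.    -0.001] dist 60.0
```

step_arm([
  [[1,0,20],[0,0,0],55],
  [[1,0,40],[0,0,0],55],
  [[1,0,55],[0,0,0],55],
  [[1,0,60],[0,0,0],55],
  [[1,0,60],[0,0,0],55],
  [[1,0,60],[0,0,0],55],
  [[1,0,60],[0,0,0],55],
  [[1,0,60],[0,0,0],55],
])

```text
clock: 15.58
tcp_pos: [0.635, -0.0764, 0.0182]
orientation: [0.001, 0.706, 0.708, 0.0]
wrist_force: [-0.7, 0.8, 0.1]
finger_gap: 0.069
grip_force: 46.2
```

```bash
python3 - <<'E'
from h import *
print(Rt()[0], telemetry.get_state()['wrist_force']);go((.634,-.0777,.0115),np.radians(0.1))
E
```

```text
[ 0.63502841 -0.07641973  0.01820095] [-0.72802205  0.82786568  0.08362951]
shift [-1.3 -1.   6.7] turn [0.001 0.    0.   ] dist 7.0
```

step_arm([
  [[-0.5,-0.5,3],[0,0,0],55],
  [[-1,-0.5,5.5],[0,0,0],55],
  [[-1,-0.5,6.5],[0,0,0],55],
  [[-1,-0.5,6.8],[0,0,0],55],
  [[-1,-0.5,6.8],[0,0,0],55],
  [[-1,-0.5,6.8],[0,0,0],55],
])

```text
clock: 16.08
tcp_pos: [0.6341, -0.0772, 0.0121]
orientation: [0.001, 0.706, 0.708, 0.0]
wrist_force: [-3.4, 0.6, 10.9]
finger_gap: 0.0691
grip_force: 47.6
```

step_arm([
  [[0,0,0.4],[0,0,0],55],
  [[0,0,0.8],[0,0,0],55],
  [[0,0,0.8],[0,0,0],55],
  [[0,0,0.8],[0,0,0],55],
])

```text
clock: 16.42
tcp_pos: [0.6341, -0.0772, 0.0121]
orientation: [0.001, 0.706, 0.708, 0.0]
wrist_force: [-3.5, 1.7, 15.6]
finger_gap: 0.069
grip_force: 48.2
```

step_arm([
  [[0,0,-0.5],[0,0,0],85],
  [[0,0,-0.5],[0,0,0],85],
  [[0,0,-0.5],[0,0,0],85],
  [[0,0,-0.5],[0,0,0],85],
  [[0,0,-30],[0,0,0],85],
  [[0,0,-70],[0,0,0],85],
  [[0,0,-110],[0,0,0],85],
  [[0,0,-140],[0,0,0],85],
])

```text
clock: 17.08
tcp_pos: [0.6341, -0.0772, 0.1519]
orientation: [0.0, 0.706, 0.708, 0.0]
wrist_force: [-0.0, -0.7, 0.4]
finger_gap: 0.0853
grip_force: 0.0
```

step_arm([
  [[-250,-205,-10],[0,0,0.05],85],
  [[-250,-205,-10],[0,0,0.05],85],
  [[-250,-205,-10],[0,0,0.05],85],
  [[-250,-205,-10],[0,0,0.05],85],
  [[-250,-205,-10],[0,0,0.05],85],
  [[-250,-205,-10],[0,0,0.05],85],
  [[-250,-205,-10],[0,0,0.05],85],
  [[-250,-205,-10],[0,0,0.05],85],
])

```text
clock: 17.75
tcp_pos: [0.427, -0.3295, 0.1593]
orientation: [-0.0, 0.724, 0.689, -0.001]
wrist_force: [0.3, 0.2, -0.7]
finger_gap: 0.085
grip_force: 0.0
```

step_arm([
  [[0,0,0],[0,0,0],85],
  [[0,0,0],[0,0,0],85],
  [[0,0,0],[0,0,0],85],
  [[0,0,0],[0,0,0],85],
])

```text
clock: 18.08
tcp_pos: [0.4297, -0.3266, 0.1591]
orientation: [-0.001, 0.723, 0.69, -0.0]
wrist_force: [0.3, -0.1, -0.5]
finger_gap: 0.0849
grip_force: 0.0
```

```bash
cat >> h.py <<'E'
G=([0,0,150],[180,60,255])
def mod(f,c,yaw,r=45,z=.036):
    """module top near world c in wrist/top picture f -> centre, yaw"""
    p=w2px(f,[[c[0],c[1],z]])[0]; b=[int(p[0]-r),int(p[1]-r),int(p[0]+r),int(p[1]+r)]
    w=seg(f,[max(0,x) for x in b],*G,z,'module'); e=max(w[1]-w[0],w[2]-w[1],key=lambda e:np.hypot(*e))
    return w.mean(0),np.arctan2(e[1],e[0])
E
python3 - <<'E'
from h import *
print(Rt()[0]); snap('wrist','w7'); c,a=mod('w7',(.4235,-.362),0); go((c[0],c[1],.003),a)
E
```

```text
[ 0.42969029 -0.32655273  0.15913433]
module centre [ 0.4234 -0.3623] sides [49.5 37.2] long-axis deg 177.3
shift [-36.3  -4.6 156.2] turn [-0.001 -0.001  0.001] dist 160.0
```

step_arm([
  [[-36.3,-4.6,30],[0,0,0],85],
  [[-36.3,-4.6,60],[0,0,0],85],
  [[-36.3,-4.6,95],[0,0,0],85],
  [[-36.3,-4.6,110],[0,0,0],85],
  [[-36.3,-4.6,130],[0,0,0],85],
  [[-36.3,-4.6,150],[0,0,0],85],
  [[-36.3,-4.6,155],[0,0,0],85],
  [[-36.3,-4.6,155],[0,0,0],85],
])

```text
clock: 18.8
tcp_pos: [0.4223, -0.3613, 0.0027]
orientation: [-0.002, 0.723, 0.691, -0.0]
wrist_force: [-1.0, 0.1, 0.9]
finger_gap: 0.0849
grip_force: 0.0
```

step_arm([
  [[0,0,0],[0,0,0],85],
  [[0,0,0],[0,0,0],85],
  [[0,0,0],[0,0,0],85],
  [[0,0,0],[0,0,0],70],
  [[0,0,0],[0,0,0],50],
  [[0,0,0],[0,0,0],50],
  [[0,0,0],[0,0,0],50],
  [[0,0,0],[0,0,0],50],
])

```text
clock: 19.47
tcp_pos: [0.4232, -0.3642, 0.0054]
orientation: [0.001, 0.724, 0.69, -0.0]
wrist_force: [-1.0, 1.3, 5.9]
finger_gap: 0.0573
grip_force: 44.4
```

step_arm([
  [[0,0,0],[0,0,0],50],
  [[0,0,0],[0,0,0],50],
  [[0,0,-40],[0,0,0],50],
  [[0,0,-80],[0,0,0],50],
  [[0,0,-110],[0,0,0],50],
  [[0,0,-110],[0,0,0],50],
])

```text
clock: 19.97
tcp_pos: [0.4254, -0.3666, 0.121]
orientation: [0.005, 0.724, 0.69, -0.001]
wrist_force: [1.5, -0.3, -0.8]
finger_gap: 0.0575
grip_force: 44.7
```

```bash
python3 - <<'E'
from h import *
print(Rt()[0]);go((.633,-.03,.11),np.radians(0.1))
E
```

```text
[ 0.42538246 -0.36663361  0.12100768]
shift [346.3 191.2   9.6] turn [ 0.006  0.008 -0.05 ] dist 396.0
```

step_arm([
  [[346,191,10],[0,0,-0.05],50],
  [[346,191,10],[0,0,-0.05],50],
  [[346,191,10],[0,0,-0.05],50],
  [[346,191,10],[0,0,-0.05],50],
  [[346,191,10],[0,0,-0.05],50],
  [[346,191,10],[0,0,-0.05],50],
  [[346,191,10],[0,0,-0.05],50],
  [[346,191,10],[0,0,-0.05],50],
])

```text
clock: 20.63
tcp_pos: [0.5976, -0.0779, 0.1046]
orientation: [-0.001, 0.706, 0.708, -0.001]
wrist_force: [1.0, -1.4, -1.9]
finger_gap: 0.0573
grip_force: 44.5
```

step_arm([
  [[0,0,0],[0,0,0],50],
  [[0,0,0],[0,0,0],50],
  [[0,0,0],[0,0,0],50],
  [[0,0,0],[0,0,0],50],
  [[0,0,0],[0,0,0],50],
])

```text
clock: 21.05
tcp_pos: [0.5967, -0.0813, 0.1055]
orientation: [-0.001, 0.707, 0.707, -0.001]
wrist_force: [-0.0, -0.7, -1.5]
finger_gap: 0.0573
grip_force: 44.6
```

```bash
python3 - <<'E'
from h import *
p=Rt()[0]; print(p);go((.633,-.035,.022),np.radians(0.1)); im,P=snap('wrist','w8')
g=([0,0,85],[180,70,255])
zt=p[2]+.0345 # top of held module: TCP .0097 -> top .044
for f in ('w8',): w=seg(f,(235,305,405,410),g[0],g[1],zt,'held2'); print((w.mean(0)-p[:2])*1000)
save(im,'w8c',(160,240,480,480),2)
E
```

```text
[ 0.59674735 -0.0812564   0.10554408]
shift [46.3 36.4 83.5] turn [-0.002 -0.    -0.002] dist 102.0
held2 centre [ 0.5964 -0.0767] sides [48.3 34.5] long-axis deg 0.0
[-0.31167832  4.58777093]
```

View pics/w8c.png

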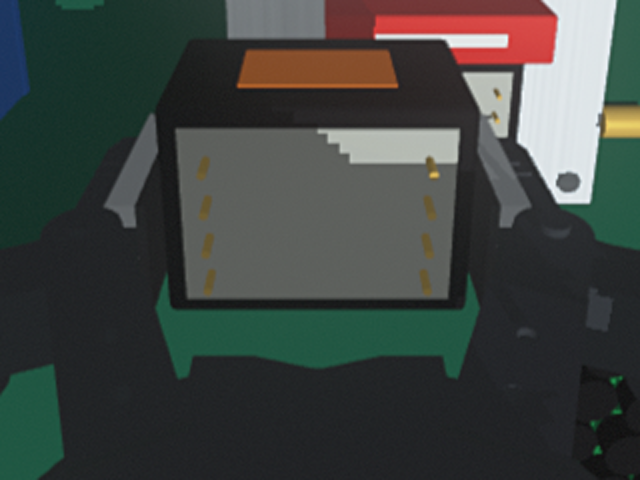

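Module 2 is held, its grey top at rows 304-390, versus 315-402 for module 1. It therefore sits a few millimetres further towards +y in the grip.

```bash
python3 - <<'E'
from h import *
p=np.array([0.59674735,-0.0812564,0.10554408]); g=([0,0,85],[180,70,255])
w=seg('w8',(235,296,405,400),g[0],g[1],p[2]+.0306,'held2'); print((w.mean(0)-p[:2])*1000)
w=px2w('w8',[(248,304),(390,304),(389,389.5),(248,389.5)],p[2]+.0306); print(w.round(4),(w.mean(0)[:2]-p[:2])*1000)
w=px2w('w4',[(246.5,315),(391.5,315),(390.5,401.5),(246.5,401.5)],.044); print(w.round(4),(w.mean(0)[:2]-[.6331,-.1087])*1000)
E
```

```text
held2 centre [ 0.5964 -0.0792] sides [50.  36.2] long-axis deg 0.0
[-0.31534067  2.10175677]
[[ 0.5715 -0.0613  0.1361]
 [ 0.6216 -0.0612  0.1361]
 [ 0.6234 -0.0978  0.1361]
 [ 0.5692 -0.0979  0.1361]] [-0.31946479  1.70788593]
[[ 0.6077 -0.091   0.044 ]
 [ 0.6577 -0.0912  0.044 ]
 [ 0.6596 -0.1278  0.044 ]
 [ 0.6054 -0.1275  0.044 ]] [-0.50950486 -0.66484067]
```

step_arm([
  [[35,36.3,0],[0,0,0],50],
  [[35,36.3,0],[0,0,0],50],
  [[35,36.3,40],[0,0,0],50],
  [[35,36.3,70],[0,0,0],50],
  [[35,36.3,85],[0,0,0],50],
  [[35,36.3,85],[0,0,0],50],
  [[35,36.3,85],[0,0,0],50],
  [[35,36.3,85],[0,0,0],50],
])

```text
clock: 21.77
tcp_pos: [0.6347, -0.0458, 0.0223]
orientation: [0.001, 0.707, 0.707, 0.0]
wrist_force: [-0.4, -0.9, -1.3]
finger_gap: 0.0573
grip_force: 44.5
```

step_arm([
  [[0,0,0],[0,0,0],50],
  [[0,0,0],[0,0,0],50],
  [[0,0,0],[0,0,0],50],
])

```text
clock: 22.02
tcp_pos: [0.6348, -0.0451, 0.0224]
orientation: [0.001, 0.706, 0.708, 0.0]
wrist_force: [-0.5, -0.3, -1.0]
finger_gap: 0.0573
grip_force: 44.5
```

```bash
python3 - <<'E'
from h import *
print(Rt()[0]);go((.6335,-.0500,.0150),np.radians(0.1))
E
```

```text
[ 0.6347587  -0.04514085  0.02235837]
shift [-4.9 -1.3  7.4] turn [0.002 0.    0.   ] dist 9.0
```

step_arm([
  [[0,-1.3,4],[0,0,0],50],
  [[-2,-1.3,6],[0,0,0],50],
  [[-4,-1.3,6],[0,0,0],50],
  [[-4.9,-1.3,6],[0,0,0],50],
  [[-4.9,-1.3,6],[0,0,0],50],
  [[-4.9,-1.3,6],[0,0,0],50],
  [[-4.9,-1.3,8],[0,0,0],50],
  [[-4.9,-1.3,9],[0,0,0],50],
])

```text
clock: 22.68
tcp_pos: [0.6329, -0.0498, 0.0134]
orientation: [0.0, 0.706, 0.708, -0.0]
wrist_force: [-5.8, 0.8, 15.0]
finger_gap: 0.0573
grip_force: 46.6
```

step_arm([
  [[0,0,0.3],[0,0,0],50],
  [[0,0,0.6],[0,0,0],50],
  [[0,0,0.6],[0,0,0],50],
])

```text
clock: 22.93
tcp_pos: [0.6329, -0.0498, 0.0135]
orientation: [0.0, 0.706, 0.708, 0.0]
wrist_force: [-3.6, -0.4, 11.7]
finger_gap: 0.057
grip_force: 46.2
```

```bash
python3 - <<'E'
from h import *
p=Rt()[0]; print(p);im,P=snap('wrist','w9'); g=([0,0,85],[180,70,255])
w=seg('w9',(235,296,405,402),g[0],g[1],.044,'held2'); print((w.mean(0)-p[:2])*1000)
E
```

```text
[ 0.63285635 -0.04984681  0.01346591]
held2 centre [ 0.6324 -0.0477] sides [50.1 36.2] long-axis deg 0.1
[-0.41291969  2.12431139]
```

View pics/w9.png

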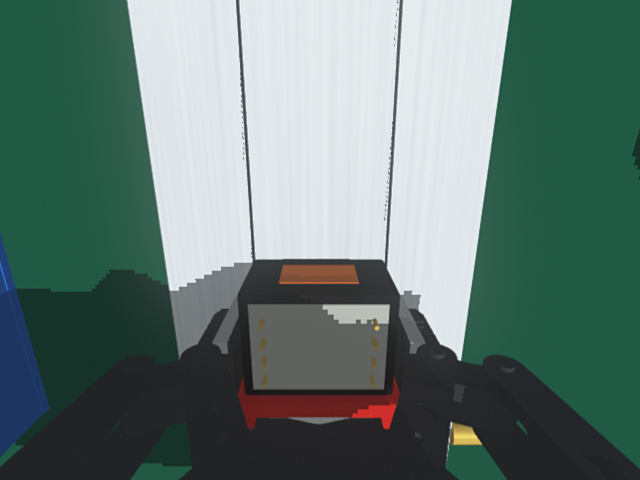

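Module 2 stands against the bar and centred between the lines, with its measured centre 61 mm from module 1. I'll release it and fetch the bar.

step_arm([
  [[0,0,-0.5],[0,0,0],85],
  [[0,0,-0.5],[0,0,0],85],
  [[0,0,-0.5],[0,0,0],85],
  [[0,0,-0.5],[0,0,0],85],
  [[0,0,-20],[0,0,0],85],
  [[0,0,-45],[0,0,0],85],
  [[0,0,-60],[0,0,0],85],
  [[0,0,-60],[0,0,0],85],
])

```text
clock: 23.65
tcp_pos: [0.635, -0.0502, 0.0748]
orientation: [0.002, 0.706, 0.708, 0.001]
wrist_force: [1.1, -0.6, -0.2]
finger_gap: 0.0849
grip_force: 0.0
```

step_arm([
  [[-27.3,1,0],[0,0,0],85],
  [[-27.3,1,0],[0,0,0],85],
  [[-27.3,1,20],[0,0,0],85],
  [[-27.3,1,40],[0,0,0],85],
  [[-27.3,1,55],[0,0,0],85],
  [[-27.3,1,58],[0,0,0],85],
  [[-27.3,1,58],[0,0,0],85],
  [[-27.3,1,58],[0,0,0],85],
])

```text
clock: 24.32
tcp_pos: [0.6334, -0.0769, 0.013]
orientation: [-0.001, 0.706, 0.708, -0.0]
wrist_force: [0.1, 0.9, 0.8]
finger_gap: 0.085
grip_force: 0.0
```

step_arm([
  [[0,0,0],[0,0,0],85],
  [[0,0,0],[0,0,0],85],
  [[0,0,0],[0,0,0],85],
  [[0,0,0],[0,0,0],85],
  [[0,0,0],[0,0,0],85],
  [[0,0,0],[0,0,0],85],
])

```text
clock: 24.82
tcp_pos: [0.6336, -0.0771, 0.0135]
orientation: [-0.0, 0.706, 0.708, -0.0]
wrist_force: [-0.4, -1.2, 0.1]
finger_gap: 0.0851
grip_force: 0.0
```

```bash
python3 - <<'E'
from h import *
print(Rt()[0], telemetry.get_state()['wrist_force']);go((.634,-.0772,.0120),np.radians(0.1))
E
```

```text
[ 0.63363399 -0.07705333  0.01354305] [-0.38077512 -1.17989437  0.0695256 ]
shift [-0.1  0.4  1.5] turn [-0.  0.  0.] dist 2.0
```

step_arm([
  [[-0.1,0.4,1.2],[0,0,0],70],
  [[-0.1,0.4,1.2],[0,0,0],60],
  [[-0.1,0.4,1.2],[0,0,0],55],
  [[-0.1,0.4,1.2],[0,0,0],55],
  [[-0.1,0.4,1.2],[0,0,0],55],
  [[-0.1,0.4,-20],[0,0,0],55],
  [[-0.1,0.4,-45],[0,0,0],55],
  [[-0.1,0.4,-65],[0,0,0],55],
])

```text
clock: 25.48
tcp_pos: [0.6335, -0.077, 0.0786]
orientation: [-0.001, 0.706, 0.708, -0.001]
wrist_force: [1.2, -1.1, -1.5]
finger_gap: 0.0696
grip_force: 45.9
```

step_arm([
  [[35,0,0],[0,0,0],55],
  [[61,0,0],[0,0,0],55],
  [[61,0,0],[0,0,0],55],
  [[61,0,20],[0,0,0],55],
  [[61,0,40],[0,0,0],55],
  [[61,0,55],[0,0,0],55],
  [[61,0,60],[0,0,0],55],
  [[61,0,60],[0,0,0],55],
])

```text
clock: 26.15
tcp_pos: [0.632, -0.0161, 0.0161]
orientation: [-0.002, 0.706, 0.708, -0.002]
wrist_force: [-0.1, 0.2, -0.3]
finger_gap: 0.0697
grip_force: 46.0
```

step_arm([
  [[0,0,0],[0,0,0],55],
  [[0,0,0],[0,0,0],55],
  [[0,0,0],[0,0,0],55],
  [[0,0,0],[0,0,0],55],
  [[0,0,0],[0,0,0],55],
])

```text
clock: 26.57
tcp_pos: [0.6344, -0.0163, 0.0191]
orientation: [0.0, 0.706, 0.708, 0.0]
wrist_force: [0.4, -0.0, -0.4]
finger_gap: 0.0694
grip_force: 46.0
```

```bash
python3 - <<'E'
from h import *
print(Rt()[0], telemetry.get_state()['wrist_force']);go((.634,-.0169,.0120),np.radians(0.1))
E
```

```text
[ 0.6343763  -0.01625074  0.01907253] [ 0.35678309 -0.0119989  -0.36274699]
shift [-0.6 -0.4  7.1] turn [0.001 0.    0.   ] dist 7.0
```

step_arm([
  [[-0.6,-0.4,4],[0,0,0],55],
  [[-0.6,-0.4,6],[0,0,0],55],
  [[-0.6,-0.4,7.2],[0,0,0],55],
  [[-0.6,-0.4,7.8],[0,0,0],55],
  [[-0.6,-0.4,8],[0,0,0],55],
  [[-0.6,-0.4,8],[0,0,0],55],
])

```text
clock: 27.07
tcp_pos: [0.6336, -0.0166, 0.0122]
orientation: [0.0, 0.706, 0.708, 0.0]
wrist_force: [-4.0, 1.2, 12.5]
finger_gap: 0.0692
grip_force: 47.7
```

```bash
python3 - <<'E'
from h import *
print(Rt()[0], telemetry.get_state()['wrist_force'])
E
```

```text
[ 0.63357088 -0.0166172   0.01218209] [-4.03118388  1.16518868 12.53778012]
```

step_arm([
  [[0,0,-0.5],[0,0,0],85],
  [[0,0,-0.5],[0,0,0],85],
  [[0,0,-0.5],[0,0,0],85],
  [[0,0,-0.5],[0,0,0],85],
  [[0,0,-30],[0,0,0],85],
  [[0,0,-70],[0,0,0],85],
  [[0,0,-110],[0,0,0],85],
  [[0,0,-145],[0,0,0],85],
])

```text
clock: 27.73
tcp_pos: [0.6334, -0.0168, 0.157]
orientation: [-0.0, 0.706, 0.708, -0.0]
wrist_force: [1.1, -0.3, -0.5]
finger_gap: 0.085
grip_force: 0.0
```

step_arm([
  [[-325,-68,0],[0,0,0.34],85],
  [[-325,-68,0],[0,0,0.34],85],
  [[-325,-68,0],[0,0,0.34],85],
  [[-325,-68,0],[0,0,0.34],85],
  [[-325,-68,0],[0,0,0.34],85],
  [[-325,-68,0],[0,0,0.34],85],
  [[-325,-68,0],[0,0,0.34],85],
  [[-325,-68,0],[0,0,0.34],85],
])

```text
clock: 28.4
tcp_pos: [0.5652, -0.3439, 0.1548]
orientation: [-0.0, 0.816, 0.578, -0.0]
wrist_force: [1.2, -0.4, 0.4]
finger_gap: 0.0853
grip_force: 0.0
```

step_arm([
  [[0,0,0],[0,0,0],85],
  [[0,0,0],[0,0,0],85],
  [[0,0,0],[0,0,0],85],
  [[0,0,0],[0,0,0],85],
  [[0,0,0],[0,0,0],85],
])

```text
clock: 28.82
tcp_pos: [0.5666, -0.3402, 0.1552]
orientation: [-0.001, 0.815, 0.579, -0.0]
wrist_force: [-0.5, 0.4, -0.3]
finger_gap: 0.0849
grip_force: 0.0
```

```bash
python3 - <<'E'
from h import *
print(Rt()[0]); snap('wrist','w10'); snap('top','top2'); mod('top2',(.5722,-.3705),0,20); c,a=mod('w10',(.572,-.370),0); go((c[0],c[1],.003),a)
E
```

```text
[ 0.56660735 -0.34019196  0.15523244]
module centre [ 0.5751 -0.3739] sides [85.1 95.1] long-axis deg 177.1
module centre [ 0.574  -0.3709] sides [36.7 50.9] long-axis deg 160.0
shift [-26.5  17.2 152.4] turn [-0.001  0.     0.013] dist 156.0
```

step_arm([
  [[-26.5,17.2,30],[0,0,0.013],85],
  [[-26.5,17.2,60],[0,0,0.013],85],
  [[-26.5,17.2,95],[0,0,0.013],85],
  [[-26.5,17.2,110],[0,0,0.013],85],
  [[-26.5,17.2,130],[0,0,0.013],85],
  [[-26.5,17.2,148],[0,0,0.013],85],
  [[-26.5,17.2,151],[0,0,0.013],85],
  [[-26.5,17.2,151],[0,0,0.013],85],
])

```text
clock: 29.58
tcp_pos: [0.5727, -0.3709, 0.0028]
orientation: [-0.002, 0.819, 0.573, -0.001]
wrist_force: [0.3, 0.3, 0.3]
finger_gap: 0.0849
grip_force: 0.0
```

step_arm([
  [[0,0,0],[0,0,0],85],
  [[0,0,0],[0,0,0],85],
  [[0,0,0],[0,0,0],85],
  [[0,0,0],[0,0,0],85],
  [[0,0,0],[0,0,0],85],
])

```text
clock: 30.0
tcp_pos: [0.5739, -0.3729, 0.0053]
orientation: [0.0, 0.82, 0.573, -0.0]
wrist_force: [0.7, 0.2, 0.0]
finger_gap: 0.0848
grip_force: 0.0
```

```bash
python3 - <<'E'
from h import *
print(Rt()[0]); go((.574,-.3709,.003),np.radians(160)); 
E
```

```text
[ 0.57392382 -0.37293511  0.00527296]
shift [ 1.9 -0.6  2.3] turn [ 0.001  0.001 -0.002] dist 3.0
```

step_arm([
  [[1.9,-0.6,1.5],[0,0,0],85],
  [[1.9,-0.6,1.5],[0,0,0],80],
  [[1.9,-0.6,1.5],[0,0,0],70],
  [[1.9,-0.6,1.5],[0,0,0],50],
  [[1.9,-0.6,1.5],[0,0,0],50],
  [[1.9,-0.6,1.5],[0,0,0],50],
  [[1.9,-0.6,1.5],[0,0,0],50],
  [[1.9,-0.6,1.5],[0,0,0],50],
])

```text
clock: 30.67
tcp_pos: [0.5738, -0.3707, 0.0029]
orientation: [-0.0, 0.82, 0.573, -0.0]
wrist_force: [0.7, -0.3, 2.0]
finger_gap: 0.0572
grip_force: 44.4
```

step_arm([
  [[0,0,0],[0,0,0],50],
  [[0,0,-40],[0,0,0],50],
  [[0,0,-80],[0,0,0],50],
  [[0,0,-110],[0,0,0],50],
  [[0,0,-110],[0,0,0],50],
  [[0,0,-110],[0,0,0],50],
])

```text
clock: 31.17
tcp_pos: [0.5747, -0.3715, 0.1149]
orientation: [0.002, 0.82, 0.573, 0.0]
wrist_force: [0.2, -0.7, -2.6]
finger_gap: 0.0576
grip_force: 44.5
```

```bash
python3 - <<'E'
from h import *
print(Rt()[0]);go((.633,.02,.11),np.radians(0.1))
E
```

```text
[ 0.57469287 -0.37147712  0.11492921]
shift [387.7 -79.9   4. ] turn [ 0.003  0.002 -0.353] dist 396.0
```

step_arm([
  [[387.7,-80,3],[0,0,-0.353],50],
  [[387.7,-80,3],[0,0,-0.353],50],
  [[387.7,-80,3],[0,0,-0.353],50],
  [[387.7,-80,3],[0,0,-0.353],50],
  [[387.7,-80,3],[0,0,-0.353],50],
  [[387.7,-80,3],[0,0,-0.353],50],
  [[387.7,-80,3],[0,0,-0.353],50],
  [[387.7,-80,3],[0,0,-0.353],50],
])

```text
clock: 31.83
tcp_pos: [0.6207, -0.0386, 0.1075]
orientation: [-0.002, 0.706, 0.708, -0.002]
wrist_force: [0.8, -0.1, -1.7]
finger_gap: 0.0572
grip_force: 44.4
```

step_arm([
  [[0,0,0],[0,0,0],50],
  [[0,0,0],[0,0,0],50],
  [[0,0,0],[0,0,0],50],
  [[0,0,0],[0,0,0],50],
  [[0,0,0],[0,0,0],50],
])

```text
clock: 32.25
tcp_pos: [0.6221, -0.0424, 0.1094]
orientation: [-0.001, 0.707, 0.707, -0.001]
wrist_force: [0.3, -0.6, -1.7]
finger_gap: 0.0573
grip_force: 44.3
```

```bash
python3 - <<'E'
from h import *
p=Rt()[0]; print(p); im,P=snap('wrist','w11'); g=([0,0,85],[180,70,255])
_,K,T=load('w11')
w=seg('w11',(235,296,405,408),g[0],g[1],p[2]+.0331,'held3'); o=w.mean(0)-p[:2]; print(o*1000)
go((.6335-o[0],.0135-o[1],.020),np.radians(0.1))
snap('top','top3'); mod('top3',(.633,-.1087),0,20,.044); mod('top3',(.633,-.0478),0,15,.044)
E
```

```text
[ 0.62208616 -0.04244471  0.10943129]
held3 centre [ 0.6218 -0.0425] sides [36.3 50. ] long-axis deg 0.0
[-0.2814563  -0.08015373]
shift [56.1 11.6 89.7] turn [-0.002 -0.    -0.002] dist 106.0
module centre [ 0.6359 -0.1068] sides [94.6 95.4] long-axis deg 178.1
module centre [ 0.635  -0.0451] sides [70.8 71.4] long-axis deg 178.4
```

step_arm([
  [[60,11.6,0],[0,0,0],50],
  [[60,11.6,0],[0,0,0],50],
  [[60,11.6,40],[0,0,0],50],
  [[60,11.6,70],[0,0,0],50],
  [[60,11.6,88],[0,0,0],50],
  [[60,11.6,89],[0,0,0],50],
  [[60,11.6,89],[0,0,0],50],
  [[60,11.6,89],[0,0,0],50],
])

```text
clock: 33.02
tcp_pos: [0.6351, 0.0183, 0.0225]
orientation: [0.0, 0.707, 0.707, 0.0]
wrist_force: [0.7, -0.8, -0.7]
finger_gap: 0.0573
grip_force: 44.2
```

step_arm([
  [[0,0,0],[0,0,0],50],
  [[0,0,0],[0,0,0],50],
  [[0,0,0],[0,0,0],50],
  [[0,0,0],[0,0,0],50],
])

```text
clock: 33.35
tcp_pos: [0.6347, 0.019, 0.0223]
orientation: [0.0, 0.706, 0.708, 0.0]
wrist_force: [0.9, 0.4, -1.8]
finger_gap: 0.0576
grip_force: 44.2
```

```bash
python3 - <<'E'
from h import *
print(Rt()[0]);go((.6338,.0130,.0110),np.radians(0.1))
E
```

```text
[0.63470935 0.01902049 0.02229154]
shift [-6.  -0.9 11.3] turn [0.001 0.    0.   ] dist 13.0
```

step_arm([
  [[0,-0.9,6],[0,0,0],50],
  [[-3,-0.9,9],[0,0,0],50],
  [[-5,-0.9,9],[0,0,0],50],
  [[-6,-0.9,9],[0,0,0],50],
  [[-6,-0.9,9],[0,0,0],50],
  [[-6,-0.9,9],[0,0,0],50],
  [[-6,-0.9,11],[0,0,0],50],
  [[-6,-0.9,12],[0,0,0],50],
])

```text
clock: 34.02
tcp_pos: [0.6336, 0.0131, 0.0109]
orientation: [0.0, 0.706, 0.708, 0.0]
wrist_force: [-4.1, -0.6, 15.4]
finger_gap: 0.0572
grip_force: 46.4
```

step_arm([
  [[0,0,0.3],[0,0,0],50],
  [[0,0,0.6],[0,0,0],50],
  [[0,0,0.6],[0,0,0],50],
])

```text
clock: 34.27
tcp_pos: [0.6336, 0.0131, 0.0109]
orientation: [0.0, 0.706, 0.708, 0.0]
wrist_force: [-3.2, 0.8, 11.9]
finger_gap: 0.0578
grip_force: 46.1
```

```bash
python3 - <<'E'
from h import *
p=Rt()[0]; print(p);im,P=snap('wrist','w12'); g=([0,0,85],[180,70,255])
w=seg('w12',(235,296,405,408),g[0],g[1],.044,'held3'); print((w.mean(0)-p[:2])*1000)
E
```

```text
[0.63361611 0.01306467 0.01093565]
held3 centre [0.6332 0.0129] sides [50.  36.3] long-axis deg 0.2
[-0.3860247  -0.11641069]
```

Module 3 is 60.6 mm from module 2. I'll release it and take the bar to the bin.

step_arm([
  [[0,0,-0.5],[0,0,0],85],
  [[0,0,-0.5],[0,0,0],85],
  [[0,0,-0.5],[0,0,0],85],
  [[0,0,-0.5],[0,0,0],85],
  [[0,0,-20],[0,0,0],85],
  [[0,0,-45],[0,0,0],85],
  [[0,0,-60],[0,0,0],85],
  [[0,0,-60],[0,0,0],85],
])

```text
clock: 34.98
tcp_pos: [0.6358, 0.013, 0.0722]
orientation: [0.002, 0.706, 0.708, 0.002]
wrist_force: [1.0, 0.6, 0.6]
finger_gap: 0.085
grip_force: 0.0
```

step_arm([
  [[-29.7,0,0],[0,0,0],85],
  [[-29.7,0,0],[0,0,0],85],
  [[-29.7,0,20],[0,0,0],85],
  [[-29.7,0,40],[0,0,0],85],
  [[-29.7,0,55],[0,0,0],85],
  [[-29.7,0,58.5],[0,0,0],85],
  [[-29.7,0,58.5],[0,0,0],85],
  [[-29.7,0,58.5],[0,0,0],85],
])

```text
clock: 35.65
tcp_pos: [0.633, -0.0164, 0.0098]
orientation: [-0.001, 0.706, 0.708, -0.0]
wrist_force: [0.0, 0.5, 0.4]
finger_gap: 0.0852
grip_force: 0.0
```

step_arm([
  [[0,0,0],[0,0,0],85],
  [[0,0,0],[0,0,0],85],
  [[0,0,0],[0,0,0],85],
  [[0,0,0],[0,0,0],85],
  [[0,0,0],[0,0,0],85],
  [[0,0,0],[0,0,0],85],
])

```text
clock: 36.15
tcp_pos: [0.6333, -0.0165, 0.0104]
orientation: [-0.0, 0.706, 0.708, -0.0]
wrist_force: [0.2, 0.1, -0.4]
finger_gap: 0.0848
grip_force: 0.0
```

```bash
python3 - <<'E'
from h import *
s=telemetry.get_state();print(Rt()[0], s['wrist_force'],s['joint_pos'].round(2));go((.634,-.0166,.0120),np.radians(0.1))
E
```

```text
[ 0.63334516 -0.01654169  0.01038032] [ 0.18996565  0.11489573 -0.35917226] [-0.15  0.57 -0.13  0.88 -0.    1.42]
shift [-0.1  0.7 -1.6] turn [-0. -0.  0.] dist 2.0
```

step_arm([
  [[0,0.7,-1.2],[0,0,0],70],
  [[0,0.7,-1.2],[0,0,0],60],
  [[0,0.7,-1.2],[0,0,0],55],
  [[0,0.7,-1.2],[0,0,0],55],
  [[0,0.7,-1.2],[0,0,0],55],
  [[0,0.7,-20],[0,0,0],55],
  [[0,0.7,-50],[0,0,0],55],
  [[0,0.7,-85],[0,0,0],55],
])

```text
clock: 36.82
tcp_pos: [0.6317, -0.0163, 0.0931]
orientation: [-0.003, 0.706, 0.708, -0.002]
wrist_force: [0.5, -0.6, -0.5]
finger_gap: 0.0693
grip_force: 45.8
```

step_arm([
  [[0,0,0],[0,0,0],55],
  [[0,-30,0],[0,0,-0.1],55],
  [[-24,-203,0],[0,0,-0.9],55],
  [[-24,-203,0],[0,0,-0.9],55],
  [[-24,-203,0],[0,0,-0.9],55],
  [[-24,-203,0],[0,0,-0.9],55],
  [[-24,-203,0],[0,0,-0.9],55],
  [[-24,-203,0],[0,0,-0.9],55],
])

```text
clock: 37.48
tcp_pos: [0.4264, -0.0404, 0.0944]
orientation: [-0.002, 0.349, 0.937, -0.0]
wrist_force: [-0.2, 0.7, -1.6]
finger_gap: 0.0694
grip_force: 46.0
```

```bash
python3 - <<'E'
from h import *
s=telemetry.get_state();print(Rt()[0], s['finger_gap'],s['joint_pos'].round(2));go((.431,-.041,.08),np.radians(90))
E
```

```text
[ 0.42635973 -0.04042991  0.09442952] 0.06944944210541201 [-0.28  0.13 -0.54  0.9  -0.    0.43]
shift [-3.9  2.6 14.4] turn [-0.001 -0.005 -0.714] dist 15.0
```

step_arm([
  [[-4,2.6,10],[0,0,-0.714],55],
  [[-4,2.6,10],[0,0,-0.714],55],
  [[-4,2.6,10],[0,0,-0.714],55],
  [[-4,2.6,10],[0,0,-0.714],55],
  [[-4,2.6,10],[0,0,-0.714],55],
  [[-4,2.6,10],[0,0,-0.714],55],
  [[-4,2.6,10],[0,0,-0.714],55],
  [[-4,2.6,10],[0,0,-0.714],55],
])

```text
clock: 38.15
tcp_pos: [0.4355, -0.0416, 0.085]
orientation: [-0.001, 0.004, 1.0, 0.0]
wrist_force: [-0.0, 0.2, -0.9]
finger_gap: 0.0696
grip_force: 46.0
```

step_arm([
  [[0,0,0],[0,0,0],55],
  [[0,0,0],[0,0,0],55],
  [[0,0,0],[0,0,0],55],
  [[0,0,0],[0,0,0],55],
])

```text
clock: 38.48
tcp_pos: [0.4357, -0.0416, 0.0853]
orientation: [-0.0, 0.003, 1.0, 0.0]
wrist_force: [-0.9, 0.3, -1.1]
finger_gap: 0.0692
grip_force: 46.0
```

```bash
python3 - <<'E'
from h import *
s=telemetry.get_state();print(Rt()[0], s['finger_gap'],s['joint_pos'].round(2));go((.431,-.041,.016),np.radians(90)); snap('wrist','w13')
E
```

```text
[ 0.43572796 -0.04162905  0.08526445] 0.0692080363680927 [-0.28  0.16 -0.54  0.88 -0.   -0.27]
shift [ 4.7  0.6 69.3] turn [ 0.    -0.001 -0.005] dist 69.0
```

View pics/w13.png

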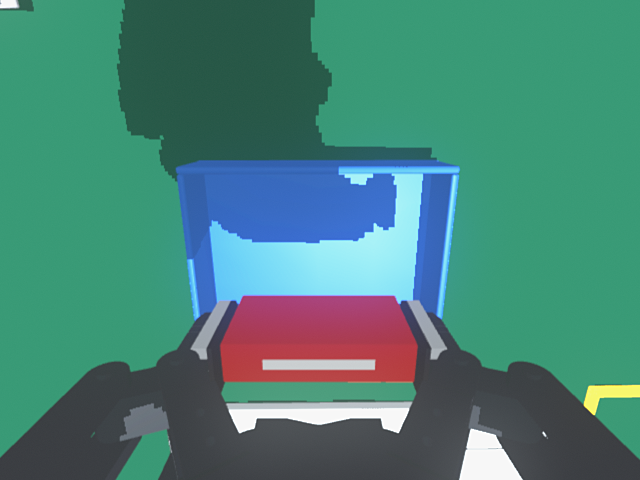

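The bar is held over the bin and centred between its side walls, at columns 185-450. The bin's near rim is at row 165.

```bash
python3 - <<'E'
from h import *
print(px2w('w13',[(320,161),(320,172),(178,175),(459,172)],.04).round(4))
E
```

```text
[[ 0.3729 -0.0397  0.04  ]
 [ 0.3786 -0.0398  0.04  ]
 [ 0.3797 -0.1146  0.04  ]
 [ 0.379   0.0333  0.04  ]]
```

step_arm([
  [[5,0.6,10],[0,0,0],55],
  [[5,0.6,35],[0,0,0],55],
  [[5,0.6,55],[0,0,0],55],
  [[5,0.6,68],[0,0,0],55],
  [[5,0.6,70],[0,0,0],55],
  [[5,0.6,70],[0,0,0],55],
  [[5,0.6,70],[0,0,0],55],
  [[5,0.6,70],[0,0,0],55],
])

```text
clock: 39.2
tcp_pos: [0.4316, -0.0413, 0.0162]
orientation: [0.0, 0.002, 1.0, -0.0]
wrist_force: [-0.4, 0.2, -1.1]
finger_gap: 0.0692
grip_force: 46.0
```

step_arm([
  [[0,0,3],[0,0,0],55],
  [[0,0,5],[0,0,0],55],
  [[0,0,5],[0,0,0],55],
  [[0,0,5],[0,0,0],55],
])

```text
clock: 39.53
tcp_pos: [0.4306, -0.041, 0.0103]
orientation: [-0.0, 0.002, 1.0, 0.0]
wrist_force: [-0.3, 0.7, -1.7]
finger_gap: 0.0692
grip_force: 46.0
```

step_arm([
  [[0,0,0],[0,0,0],85],
  [[0,0,0],[0,0,0],85],
  [[0,0,0],[0,0,0],85],
  [[0,0,0],[0,0,0],85],
  [[0,0,-35],[0,0,0],85],
  [[0,0,-75],[0,0,0],85],
  [[0,0,-115],[0,0,0],85],
  [[0,0,-155],[0,0,0],85],
])

```text
clock: 40.2
tcp_pos: [0.4301, -0.0408, 0.1669]
orientation: [-0.001, 0.002, 1.0, 0.0]
wrist_force: [1.5, -0.5, -0.5]
finger_gap: 0.085
grip_force: 0.0
```

step_arm([
  [[0,0,-40],[0,0,0],85],
  [[0,0,-80],[0,0,0],85],
  [[0,0,-120],[0,0,0],85],
  [[0,0,-120],[0,0,0],85],
  [[0,0,-120],[0,0,0],85],
  [[0,0,-120],[0,0,0],85],
])

```text
clock: 40.7
tcp_pos: [0.4308, -0.041, 0.285]
orientation: [-0.0, 0.002, 1.0, 0.0]
wrist_force: [0.5, 0.3, -0.5]
finger_gap: 0.0848
grip_force: 0.0
```

```bash
python3 - <<'E'
from h import *
s=telemetry.get_state();print(Rt()[0], s['joint_pos'].round(2));go((.50,.40,.29),np.radians(127)); snap('top','top4')
f='top4'
seg(f,(296,276,362,324),[10,100,100],[30,255,255],.03,'bar in bin')
E
```

```text
[ 0.43081931 -0.04098731  0.2849676 ] [-0.28  0.03 -0.17  1.37 -0.   -0.28]
shift [-67.1 441.3  -5.1] turn [ 0.    -0.001 -0.651] dist 446.0Traceback (most recent call last):
  File "<stdin>", line 4, in <module>
  File "h.py", line 36, in seg
    m=cv2.inRange(s,np.array(lo),np.array(hi)); c=max(cv2.findContours(m,0,2)[0],key=cv2.contourArea)
                                                  ~~~^^^^^^^^^^^^^^^^^^^^^^^^^^^^^^^^^^^^^^^^^^^^^^^^
ValueError: max() iterable argument is empty
```

step_arm([
  [[-67,441,-5],[0,0,-0.65],85],
  [[-67,441,-5],[0,0,-0.65],85],
  [[-67,441,-5],[0,0,-0.65],85],
  [[-67,441,-5],[0,0,-0.65],85],
  [[-67,441,-5],[0,0,-0.65],85],
  [[-67,441,-5],[0,0,-0.65],85],
  [[-67,441,-5],[0,0,-0.65],85],
  [[-67,441,-5],[0,0,-0.65],85],
])

```text
clock: 41.42
tcp_pos: [0.4814, 0.2901, 0.2867]
orientation: [-0.002, -0.317, 0.948, 0.0]
wrist_force: [1.4, 0.6, -0.1]
finger_gap: 0.0848
grip_force: 0.0
```

```bash
python3 - <<'E'
from h import *
s=telemetry.get_state();print(Rt()[0], s['joint_pos'].round(2));go((.49,.39,.29),np.radians(127))
E
```

```text
[0.48143402 0.2900937  0.28669966] [ 0.4   0.28  0.14  1.43  0.   -0.25]
shift [-66.9  74.7  -3.5] turn [ 0.002 -0.005 -0.   ] dist 100.0
```

step_arm([
  [[-67,75,-4],[0,0,0],85],
  [[-67,75,-4],[0,0,0],85],
  [[-67,75,-4],[0,0,0],85],
  [[-67,75,-4],[0,0,0],85],
  [[-67,75,-4],[0,0,0],85],
  [[-67,75,-4],[0,0,0],85],
  [[-67,75,-4],[0,0,0],85],
])

```text
clock: 42.0
tcp_pos: [0.4908, 0.3871, 0.2923]
orientation: [-0.001, -0.316, 0.949, -0.0]
wrist_force: [-0.7, -0.1, 0.5]
finger_gap: 0.085
grip_force: 0.0
```

```bash
python3 - <<'E'
from h import *
print(Rt()[0]); im,P=snap('wrist','w14'); save(im,'w14c',(120,80,520,380),2)
E
```

```text
[0.49077083 0.38709448 0.29226491]
```

View pics/w14c.png

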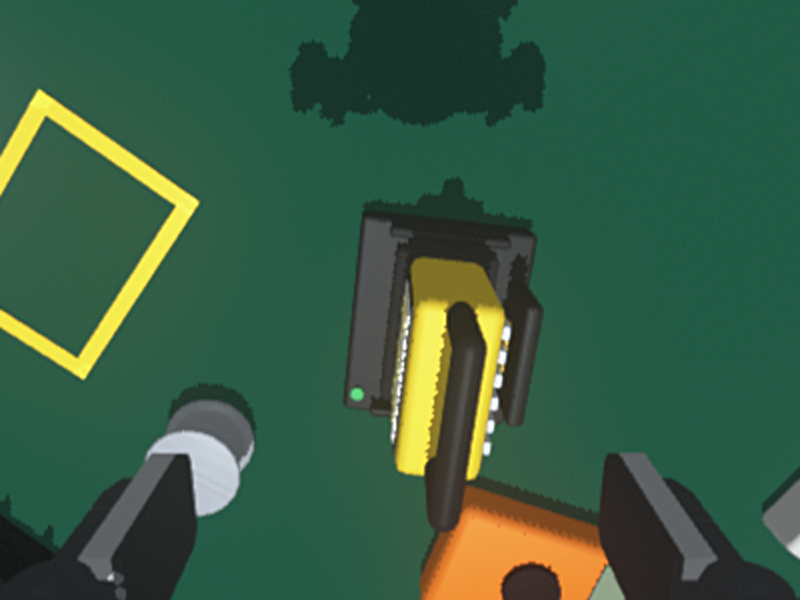

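The lamp's handle bar runs from about (469,345) to (447,520) in the crop. The dock's green LED is at (357,394) and the lens faces image left, towards the tape spot at (100,230).

```bash
python3 - <<'E'
from h import *
f='w14'
q=lambda L:[(a/2+120-.25,b/2+80-.25) for a,b in L]
w=px2w(f,q([(469,345),(446,522)]),.173);e=w[0]-w[1]; print('handle',w.round(4),w.mean(0),np.linalg.norm(e),np.degrees(np.arctan2(e[1],e[0])))
# housing top edge (z=.133): left top edge ends
w=px2w(f,q([(413,302),(397,470),(503,310),(478,478)]),.133); print('housing',w.round(4),w.mean(0))
# dock corners z~.025
w=px2w(f,q([(366,212),(347,405),(537,236)]),.025);e=w[0]-w[1]; print('dock',w.round(4),np.linalg.norm(e),np.linalg.norm(w[2]-w[0]),np.degrees(np.arctan2(e[1],e[0])),(w[1]+w[2])/2)
# tape outer corners
w=px2w(f,q([(41,90),(199,203),(83,379)]),0); print('tape',w.round(4),np.linalg.norm(w[1]-w[0]),np.linalg.norm(w[2]-w[1]),(w[0]+w[2])/2)
E
```

```text
handle [[0.4844 0.4187 0.173 ]
 [0.553  0.4609 0.173 ]] [0.51867524 0.43980122 0.173     ] 0.08053798188171948 -148.39378964476163
housing [[0.4921 0.398  0.133 ]
 [0.5635 0.4426 0.133 ]
 [0.4709 0.4324 0.133 ]
 [0.5435 0.4765 0.133 ]] [0.51749479 0.43735089 0.133     ]
dock [[0.4881 0.3636 0.025 ]
 [0.5939 0.4259 0.025 ]
 [0.4392 0.4522 0.025 ]] 0.12278521797973392 0.10115950961261483 -149.5314119646807 [0.51657818 0.43902075 0.025     ]
tape [[0.5482 0.1707 0.    ]
 [0.5488 0.2797 0.    ]
 [0.6938 0.2799 0.    ]] 0.1090257515358658 0.1450539741988623 [0.62101551 0.22526865 0.        ]
```

```bash
python3 - <<'E'
from h import *
go((.5183,.4387,.156),np.radians(121.2))
E
```

```text
shift [-53.   24.8 136.7] turn [ 0.001 -0.002  0.099] dist 149.0
```

step_arm([
  [[-53,24.8,0],[0,0,0.099],60],
  [[-53,24.8,0],[0,0,0.099],60],
  [[-53,24.8,30],[0,0,0.099],60],
  [[-53,24.8,60],[0,0,0.099],60],
  [[-53,24.8,60],[0,0,0.099],60],
  [[-53,24.8,60],[0,0,0.099],60],
  [[-53,24.8,60],[0,0,0.099],60],
  [[-53,24.8,60],[0,0,0.099],60],
])

```text
clock: 42.72
tcp_pos: [0.5196, 0.4403, 0.2361]
orientation: [0.002, -0.269, 0.963, 0.001]
wrist_force: [0.8, 0.3, 0.9]
finger_gap: 0.0599
grip_force: 0.0
```

```bash
python3 - <<'E'
from h import *
print(Rt()[0]); go((.5183,.4387,.156),np.radians(121.2)); snap('wrist','w15')
im=load('w15')[0]; save(im,'w15c',(160,180,480,420),2)
E
```

```text
[0.51958921 0.4402551  0.2360791 ]
shift [ 2.2 -0.7 80.1] turn [0.001 0.004 0.001] dist 80.0
```

View pics/w15c.png

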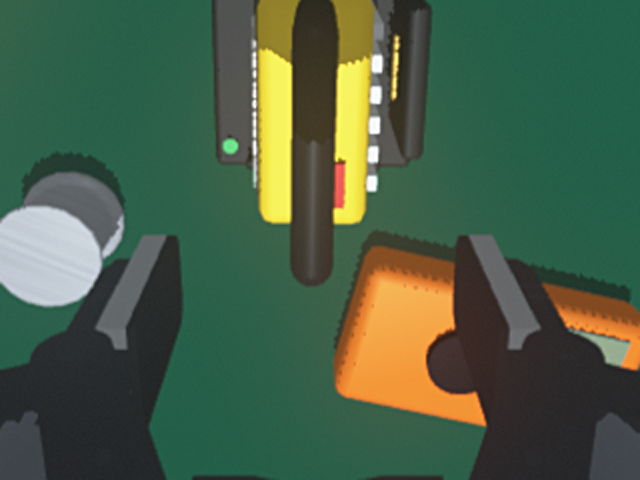

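The handle is parallel to the pads and centred between the fingers, at column 313 against the finger midpoint of 318. Descending to grip it.

step_arm([
  [[2,-0.7,25],[0,0.003,0],60],
  [[2,-0.7,50],[0,0.003,0],60],
  [[2,-0.7,70],[0,0.003,0],60],
  [[2,-0.7,80],[0,0.003,0],60],
  [[2,-0.7,80],[0,0.003,0],60],
  [[2,-0.7,80],[0,0.003,0],60],
  [[2,-0.7,80],[0,0.003,0],60],
  [[2,-0.7,80],[0,0.003,0],60],
])

```text
clock: 43.43
tcp_pos: [0.518, 0.4392, 0.1552]
orientation: [-0.0, -0.27, 0.963, 0.0]
wrist_force: [-0.7, -0.0, -0.3]
finger_gap: 0.0599
grip_force: 0.0
```

step_arm([
  [[0,0,0],[0,0,0],40],
  [[0,0,0],[0,0,0],20],
  [[0,0,0],[0,0,0],5],
  [[0,0,0],[0,0,0],5],
  [[0,0,0],[0,0,0],5],
  [[0,0,0],[0,0,0],5],
  [[0,0,0],[0,0,0],5],
  [[0,0,0],[0,0,0],5],
], grip_force=70)

```text
clock: 44.1
tcp_pos: [0.5173, 0.4385, 0.1535]
orientation: [-0.001, -0.27, 0.963, -0.0]
wrist_force: [0.6, -1.3, 3.8]
finger_gap: 0.0119
grip_force: 68.1
```

step_arm([
  [[0,0,-6],[0,0,0],5],
  [[0,0,-14],[0,0,0],5],
  [[0,0,-24],[0,0,0],5],
  [[0,0,-36],[0,0,0],5],
  [[0,0,-50],[0,0,0],5],
  [[0,0,-65],[0,0,0],5],
  [[0,0,-80],[0,0,0],5],
  [[0,0,-85],[0,0,0],5],
])

```text
clock: 44.77
tcp_pos: [0.5178, 0.4393, 0.2409]
orientation: [-0.0, -0.27, 0.963, 0.0]
wrist_force: [0.1, 0.8, -4.8]
finger_gap: 0.0118
grip_force: 68.1
```

```bash
python3 - <<'E'
from h import *
s=telemetry.get_state();print(Rt()[0], s['wrist_force'],s['finger_gap'],s['joint_pos'].round(2)); go((.625,.2255,.235),np.radians(90.1))
E
```

```text
[0.51775342 0.43927226 0.24089225] [ 0.10233646  0.78854716 -4.79875055] 0.011755580995503825 [0.59 0.53 0.39 1.44 0.   0.04]
shift [  19.5 -238.4    5.7] turn [ 0.001 -0.001  0.545] dist 239.0
```

step_arm([
  [[1,-15,2],[0,0,0.03],5],
  [[3,-40,4],[0,0,0.1],5],
  [[6,-75,5],[0,0,0.18],5],
  [[9,-110,5],[0,0,0.27],5],
  [[12,-145,5],[0,0,0.35],5],
  [[15,-180,5],[0,0,0.43],5],
  [[18,-212,5],[0,0,0.5],5],
  [[19.5,-232,5],[0,0,0.535],5],
])

```text
clock: 45.43
tcp_pos: [0.6222, 0.2262, 0.2319]
orientation: [-0.002, -0.002, 1.0, -0.002]
wrist_force: [-0.1, 0.3, -5.4]
finger_gap: 0.0117
grip_force: 68.2
```

step_arm([
  [[0,0,0],[0,0,0],5],
  [[0,0,0],[0,0,0],5],
  [[0,0,0],[0,0,0],5],
  [[0,0,0],[0,0,0],5],
  [[0,0,0],[0,0,0],5],
])

```text
clock: 45.85
tcp_pos: [0.6205, 0.2313, 0.2327]
orientation: [-0.002, -0.006, 1.0, -0.001]
wrist_force: [-0.6, -0.3, -5.3]
finger_gap: 0.0115
grip_force: 68.3
```

```bash
python3 - <<'E'
from h import *
s=telemetry.get_state();print(Rt()[0], s['wrist_force'],s['finger_gap']); go((.624,.2255,.1385),np.radians(90.1))
E
```

```text
[0.62047102 0.23131594 0.23274674] [-0.57308186 -0.29553932 -5.26546178] 0.01150847454729741
shift [-3.8 -5.7 94.2] turn [-0.001 -0.004  0.011] dist 94.0
```

step_arm([
  [[-1,-2,10],[0,-0.004,0.011],5],
  [[-3.8,-5.7,30],[0,-0.004,0.011],5],
  [[-3.8,-5.7,50],[0,-0.004,0.011],5],
  [[-3.8,-5.7,70],[0,-0.004,0.011],5],
  [[-3.8,-5.7,85],[0,-0.004,0.011],5],
  [[-3.8,-5.7,93],[0,-0.004,0.011],5],
  [[-3.8,-5.7,93],[0,-0.004,0.011],5],
  [[-3.8,-5.7,93],[0,-0.004,0.011],5],
])

```text
clock: 46.52
tcp_pos: [0.6243, 0.2251, 0.1401]
orientation: [0.0, -0.001, 1.0, -0.001]
wrist_force: [0.2, 0.3, -6.3]
finger_gap: 0.0119
grip_force: 68.3
```

step_arm([
  [[0,0,2],[0,0,0],5],
  [[0,0,4],[0,0,0],5],
  [[0,0,6],[0,0,0],5],
  [[0,0,7],[0,0,0],5],
  [[0,0,7],[0,0,0],5],
  [[0,0,7],[0,0,0],5],
])

```text
clock: 47.02
tcp_pos: [0.6246, 0.2244, 0.133]
orientation: [0.0, -0.0, 1.0, -0.001]
wrist_force: [-0.5, -0.5, -5.2]
finger_gap: 0.012
grip_force: 68.3
```

step_arm([
  [[0,0,1],[0,0,0],5],
  [[0,0,2],[0,0,0],5],
  [[0,0,2.5],[0,0,0],5],
  [[0,0,2.5],[0,0,0],5],
])

```text
clock: 47.35
tcp_pos: [0.6245, 0.2244, 0.1302]
orientation: [0.0, -0.0, 1.0, -0.001]
wrist_force: [0.1, -0.6, -5.6]
finger_gap: 0.0119
grip_force: 68.3
```

step_arm([
  [[0,0,0.7],[0,0,0],5],
  [[0,0,1.4],[0,0,0],5],
  [[0,0,1.6],[0,0,0],5],
  [[0,0,1.6],[0,0,0],5],
])

```text
clock: 47.68
tcp_pos: [0.6247, 0.2245, 0.1288]
orientation: [0.0, -0.0, 1.0, -0.001]
wrist_force: [1.3, 0.5, -4.4]
finger_gap: 0.0117
grip_force: 68.3
```

step_arm([
  [[0,0,0.5],[0,0,0],5],
  [[0,0,0.8],[0,0,0],5],
  [[0,0,0.8],[0,0,0],5],
])

```text
clock: 47.93
tcp_pos: [0.6251, 0.2245, 0.1286]
orientation: [0.001, -0.0, 1.0, -0.001]
wrist_force: [0.4, -0.6, -1.7]
finger_gap: 0.0118
grip_force: 68.5
```

step_arm([
  [[0,0,0.5],[0,0,0],5],
  [[0,0,0.7],[0,0,0],5],
  [[0,0,0.7],[0,0,0],20],
  [[0,0,0.7],[0,0,0],40],
  [[0,0,0.7],[0,0,0],60],
  [[0,0,0.7],[0,0,0],60],
  [[0,0,0.7],[0,0,0],60],
  [[0,0,0.7],[0,0,0],60],
])

```text
clock: 48.6
tcp_pos: [0.6246, 0.2245, 0.1272]
orientation: [0.0, -0.0, 1.0, -0.001]
wrist_force: [0.0, 1.2, -0.4]
finger_gap: 0.0601
grip_force: 0.0
```

step_arm([
  [[0,0,-10],[0,0,0],60],
  [[0,0,-30],[0,0,0],60],
  [[0,0,-60],[0,0,0],60],
  [[0,0,-95],[0,0,0],60],
  [[0,0,-130],[0,0,0],60],
  [[0,0,-150],[0,0,0],60],
  [[0,0,-150],[0,0,0],60],
])

```text
clock: 49.18
tcp_pos: [0.6265, 0.2252, 0.2846]
orientation: [0.005, -0.0, 1.0, 0.0]
wrist_force: [-0.2, 0.3, 0.7]
finger_gap: 0.0599
grip_force: 0.0
```

```bash
python3 - <<'E'
from h import *
s=telemetry.get_state();print(Rt()[0], s['wrist_force'],s['joint_pos'].round(2)); go((.35,.38,.28),np.radians(90)) 
E
```

```text
[0.62654573 0.22521333 0.28455076] [-0.21060831  0.32435547  0.69672862] [ 0.23  0.49  0.44  1.51 -0.    0.22]
shift [276.5 154.9   1.8] turn [0.001 0.011 0.   ] dist 317.0
```

step_arm([
  [[276,155,0],[0,0,0],60],
  [[276,155,0],[0,0,0],60],
  [[276,155,0],[0,0,0],60],
  [[276,155,0],[0,0,0],60],
  [[276,155,0],[0,0,0],60],
  [[276,155,0],[0,0,0],60],
  [[276,155,0],[0,0,0],60],
  [[276,155,0],[0,0,0],60],
])

```text
clock: 49.85
tcp_pos: [0.3447, 0.3806, 0.2771]
orientation: [-0.0, -0.001, 1.0, -0.001]
wrist_force: [1.0, -0.1, 1.2]
finger_gap: 0.0604
grip_force: 0.0
```

step_arm([
  [[0,0,0],[0,0,0],60],
  [[0,0,0],[0,0,0],60],
  [[0,0,0],[0,0,0],60],
  [[0,0,0],[0,0,0],60],
])

```text
clock: 50.18
tcp_pos: [0.3495, 0.3792, 0.2768]
orientation: [0.0, 0.001, 1.0, -0.001]
wrist_force: [0.6, 0.1, -0.2]
finger_gap: 0.06
grip_force: 0.0
```

```bash
python3 - <<'E'
from h import *
s=telemetry.get_state();print(Rt()[0],s['clock']); im,P=snap('top','top5'); a,Pb=snap('scene','sc5')
A=cv2.resize(im[160:340,190:400],None,fx=2.6,fy=2.6,interpolation=cv2.INTER_CUBIC)
B=cv2.resize(a[180:340,230:430],None,fx=1.25,fy=1.25); 
c=np.zeros((480,800,3),np.uint8); c[:468,:546]=A[:468,:546]; c[:200,548:798]=B[:200,:250]
cv2.imwrite('pics/fin.png',c[:,:,::-1])
E
```

```text
[0.34953477 0.37918608 0.27675681] 50.1833
```

View pics/fin.png

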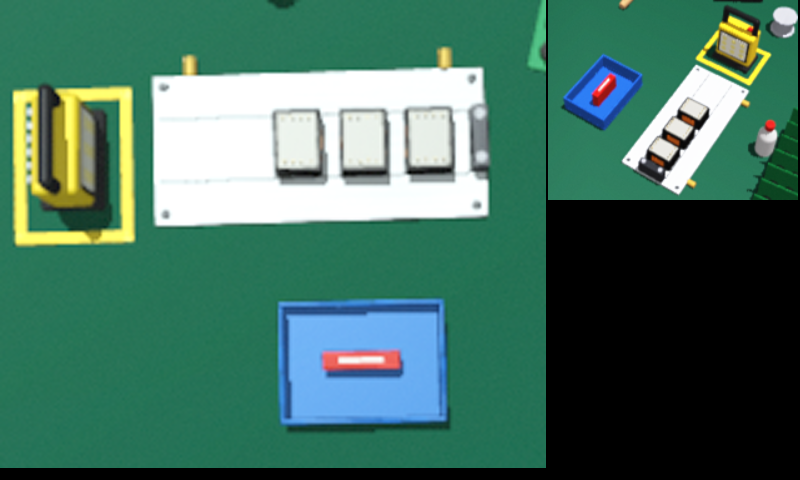

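The row, the bar in the bin and the lamp in its rectangle facing the row all look right: tops are at (430,139), (364,141) and (298,142), the bar at (361,360) and the lamp at (68,148). One last numeric check of the spacing before handing in.

```bash
python3 - <<'E'
from h import *
im=load('top5')[0]; g=cv2.resize(im[195:235,290:375],None,fx=6,fy=6,interpolation=cv2.INTER_CUBIC)
hsv=cv2.cvtColor(g,cv2.COLOR_RGB2HSV); m=(hsv[...,2]<235).astype(np.uint8)*255
for th in (170,190,205,215):
  m=cv2.inRange(hsv,np.array([0,0,th]),np.array([180,60,255]))
  out=[]
  for c in cv2.findContours(m,cv2.RETR_LIST,2)[0]:
    (x,y),(w,h),a=cv2.minAreaRect(c)
    if 4000<w*h<16000:
      p=px2w('top5',[((x+.5)/6-.5+290,(y+.5)/6-.5+195)],.044)[0]; out.append((p[:2].round(4).tolist(),round(w),round(h),round(a,1)))
  print(th,sorted(out,key=lambda o:o[0][1]))
E
```

```text
170 []
190 [([0.6309, -0.1072], 127, 92, 88.6), ([0.6308, -0.0468], 127, 93, 89.0), ([0.632, 0.014], 130, 94, 87.4)]
205 [([0.6306, -0.107], 126, 90, 88.0), ([0.6309, -0.0468], 124, 91, 89.0), ([0.6318, 0.0136], 127, 90, 88.0)]
215 [([0.6308, -0.107], 124, 89, 88.6), ([0.631, -0.0467], 121, 89, 89.2), ([0.6316, 0.0138], 125, 87, 88.3)]
```

```bash
python3 -c "
from workcell import env
print(env.hand_in())"
```

```text
the job is handed in; nothing more can be done
None
```

I handed the job in: the three modules present stand upright in the row, spaced 60.3 and 60.5 mm centre to centre (60 mm is ideal), with the bar in the bin and the lamp in its rectangle facing the row; the hand-in gave no verdict back.

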